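# Put the pressed specimen mount up on the viewing stand

## Task

Take the brass weight off the specimen mount and stand it wholly on the round green coaster. Then take the mount off its cork block and lay it on the sloped viewing stand: flat on the narrow wooden back, lower edge down against the lip, centred and straight, red end uppermost. The mount is fragile glass: grip it lightly (25 N or so, never above 50 N per finger) and set it down gently without dropping it, and leave the other things on the bench where they are.

Things in the scene. Friction and masses are not known exactly. Their poses are not given: they have to be found in the camera images.
- weight: solid brass flattening weight, about 0.3 kg, 62 mm tall: round foot 44 mm in diameter and 24 mm high, neck 14 mm in diameter, round grip knob 24 mm in diameter from 39 to 62 mm above its underside. It starts standing on top of the mount. Origin: centre of its underside; z up its axis
- mount: white glazed specimen mount, a flat rigid plate 96 (x) by 60 (y) by 9 (z) mm, about 0.12 kg, pale green glass face with a reddish-brown motif and a red strip 12 mm wide across its whole -x end. It starts face up on the cork block, overhanging it on both long sides by about 11 mm. Origin: centre of its underside; z out of its face; -x towards the red end
- tab (a point): point on the mount's face at the middle of the red strip, 42 mm from the mount's centre towards -x, 9 mm above its underside
- press: fixed cork block on the bench, 100 (x) by 38 (y) by 32 (z) mm, on which the mount starts. Origin: centre of its underside
- stand: fixed viewing stand: grey foot 120 (x) by 90 (y) by 10 (z) mm, dark post, and on it a narrow wooden back sloping down towards the stand's +x at 35 degrees from level. Origin: centre of the foot's underside; z up
- rest: the stand's sloped wooden back, 100 mm long, only 30 mm wide, with a dark lip 44 mm wide across its lower end, 8 mm above the surface. Origin: on the slope's surface, 82 mm above the bench, 48.5 mm uphill of the lip's inner face: where the centre of the mount's underside belongs. x points down the slope to the lip, y across it, z square out of the slope
- coaster: fixed round green coaster 96 mm in diameter, 6 mm thick. Origin: centre of its underside
- tape: bystander: yellow tape roll 64 mm in diameter, 25 mm high
- spatula: bystander: steel spatula 170 mm long lying on the bench
- jar: bystander: small amber jar with black lid, 48 mm in diameter, 55 mm high
- phone: bystander: black phone 75 by 150 by 9 mm
- brush: bystander: brush 170 mm long lying on the bench
- spool: bystander: blue bobbin 32 mm in diameter, 35 mm high
Mind the look-alikes: they are no part of the job. Leave any blue look-alike of the mount alone.

How it is judged (in metres and radians):
On the way:
1. the weight stands on the coaster, let go (horizontal distance between weight and coaster below 0.027 m and z of weight in the frame of coaster between 0.003 and 0.01 m and angle between weight's own z axis and vertical below 0.1 rad and contact force between the fingers and weight below 0.1 N), for 0.2 s.
At the end, for the whole second after the job is handed in: Weight upright (6 degrees) and wholly on the coaster (centres within 27 mm). Mount at rest on the sloped back, face up and flat (4 degrees), lower edge within about 5 mm of the lip, centred across within 9 mm, straight within 7 degrees, red end uppermost (horizontal distance between weight and coaster below 0.027 m and z of weight in the frame of coaster between 0.003 and 0.01 m and angle between weight's own z axis and vertical below 0.1 rad and x of mount in the frame of rest between -0.005 and 0.004 m and y of mount in the frame of rest between -0.009 and 0.009 m and z of mount in the frame of rest between -0.003 and 0.003 m and angle between the x axis of mount and the x axis of rest, either way round below 0.12 rad and angle between the z axis of mount and the z axis of rest, either way round below 0.07 rad and x of tab in the frame of rest below -0.03 m and z of tab in the frame of rest above 0.005 m and linear speed of each of mount, weight below 0.01 m/s); the robot touches nothing.
It fails at once if the mount is gripped with more than 50 N per finger (100 N in all) (contact force between the fingers and mount above 100 N).
It fails at once if the mount is pressed or dropped on the stand with more than 30 N (contact force between mount and stand above 30 N).
It fails at once if a bystander is shifted by more than 20 mm (distance of any of tape, spatula, jar, phone, brush, spool from where it was at the start of the episode above 0.02 m).
It also fails if it takes over 61 s, if anything falls off the work surface, if the arm or the gripper's body presses on something with over 40 N, if the wrist force passes 120 N, or if a joint passes its speed limit or range.

## Robot

A 6-joint arm with a two-finger parallel gripper is mounted at the origin on the work surface. World frame = base frame: x ahead of the robot, y to its left, z up, the work surface at z = 0. Lengths are in mm, angles in rad, forces in N, time in s.
With the tool pointing down it reaches from about 375 to 900 mm from the base axis. Payload 3.1 kg.
Tool frame: the origin (TCP) lies on the centre line of the jaws, within the pads' length; the fingertips stand 11 mm ahead of it and the grasp point (between the pads) lies 8 mm behind it; z points along the fingers, x is the direction in which the jaws open and shut, and the axes are right-handed (so a half turn about z gives the same grasp; the last joint's range is limited). The gripper opens to 85 mm and grips with 20 to 120 N. Pads are 22 mm wide; open, the fingers measure 114 mm over their backs; the gripper's body (76 mm by 85 mm) begins 54 mm behind the grasp point. The pads swing forward as they close: fully open they stand 13 mm farther back than shut.
Start: joints at [1.002, 0.527, 1.433, -0, 1.181, -0.178], TCP at [237.46, 578.108, 205.61] pointing down, gripper open.
Joint ranges: [-3.08, 3.08], [-0.75, 2.2], [0.22, 2.44], [-1.43, 4.57], [0, 2.65], [-2.85, 2.85]. Speed limits (rad/s): [2.79, 2.79, 3.14, 3.14, 3.14, 3.14].

## Interface

Orientations are given as a 3x3 rotation matrix whose columns are the frame's x, y, z axes.
In Python, from cell import arm, vision gives the robot as it stands.
- The arm moves only by the tool apply_moves, never from a script. Its argument "rows" is text: rows parted by semicolons, each of 7 numbers parted by spaces: the shift along the world's x, y, z in mm, then the turn, a rotation vector about the world's x, y, z in rad, then the finger opening in mm, from 0 to 85.4. A call has 1 to 5 rows; each row is the pose to reach, as a shift and turn from the pose measured when the call began; what a row does not reach only later rows make up. A row lasts 1/8 s, in which the tool goes at most 62.5 mm and 10.7 degrees, less where a joint would pass 70% of its speed; a pose out of reach is approached as far as the arm can. A call with a gripper value outside its range is refused whole. The fingers move at their own pace and stop on an object; "newtons" is the grip in N (left out, the last holds). Time passes only in rows, so rows that repeat a pose let the fingers close. It gives the time, the measured TCP pose, the force and the opening at its end, in the units of the state.
- arm.get_state(): the state, without advancing time (a new reading comes with each control period).
- vision.capture(name): name is "scene" or "top"; returns a dict with "color" (480x640x3 uint8, red, green, blue), "depth" (480x640 float32, mm along the optical axis (not along the pixel's ray), 0 where there is no reading), "intrinsics" (3x3 intrinsics, pixels), "k1" (the pictures are not rectified: a ray, as slopes to the right and down, at radius r is drawn at 1 + k1 r^2 times it, then the intrinsics apply), "pose" (4x4, takes a point from camera to world coordinates). Camera axes: x right, y down, z forward; pixel columns grow to the right and rows downward; lengths in mm; the calibration is good to about 2 mm. A picture is of the moment at which its call begins.
- arm.sign_off(): hands the job in, once; it reports no verdict.
Trained networks look in a picture, given as the dict that the camera call returned (one of the last four; its "shot" number tells which), for a name from the list of things; names that differ only in an ending like _2 or _b are one class to them, and where a whole thing is asked for, a point or a joint stands for the part that bears it (a point fixed in the world has none). Each returns a list of dicts, best first, with "confidence" (0 to 1); they miss things now and then, are a little off and sometimes report something else, mostly with a low value. They report only what shows in the picture. A call takes as long as a camera call. They do not tell look-alikes from the thing itself.
- vision.trace(picture, label): "pixels" (480x640 bool, what is visible of it) and "uv" ([column, row] in pixels, amid what is visible of it).
The state is a dict: "t": time; "q": joint angles; "joint_velocities": joint speeds; "tau": joint torques, N m; "eef_pos": TCP position; "tcp_rot": TCP orientation; "contact_force": force on the tool from outside, world axes, zero at the start; "ft_torque": the same for the moment, N m; "grip_width": finger opening in mm.
Only numpy, scipy, OpenCV 4.12 (cv2) and the standard library are available. Lean on these libraries where they do the work, as an engineer would, in place of code of your own. Each camera call takes 0.05 s, during which the arm holds its last target.

## Working session

There is one attempt and no reset: what is moved stays moved. The work goes in short steps, Python scripts to look and compute and a tool call to move; the robot and the scene stay as the last step left them, time stands still between calls to the robot, and variables do not carry over. Pictures are saved under pics/ and viewed, and the job is handed in when it is done.

Besides the shell and the picture viewer there is one more tool, called after ">>>" by a JSON object that holds its "fn" and its "kwargs". apply_moves: Moves the arm, as the interface text tells. Its arguments: {"type":"object","properties":{"rows":{"type":"string"},"newtons":{"type":"number"}},"required":["rows"]}

```bash
ls; mkdir -p pics
cat > h.py <<'E'
import numpy as np,cv2,pickle
from cell import arm,vision
def cap(n,fn=None):
    p=vision.capture(n)
    if fn: cv2.imwrite('pics/'+fn,p['color'][:,:,::-1])
    return p
def pts(p,mask):
    K=np.array(p['intrinsics']);v,u=np.nonzero(mask&(p['depth']>0));d=p['depth'][v,u].astype(float)
    return un(p,u,v,d)
def un(p,u,v,d):
    K=np.array(p['intrinsics'])
    a=cv2.undistortPoints(np.stack([u,v],-1).astype(float).reshape(-1,1,2),K,np.array([p['k1'],0,0,0.]))[:,0]
    c=np.c_[a*np.ravel(d)[:,None],np.ravel(d)]
    T=np.array(p['pose']);return c@T[:3,:3].T+T[:3,3]
def proj(p,X):
    T=np.linalg.inv(np.array(p['pose']));c=np.atleast_2d(X)@T[:3,:3].T+T[:3,3]
    a=c[:,:2]/c[:,2:];r=(a**2).sum(1,keepdims=True);a=a*(1+p['k1']*r);K=np.array(p['intrinsics'])
    return np.c_[a[:,0]*K[0,0]+K[0,2],a[:,1]*K[1,1]+K[1,2]]
E
python3 - <<'E'
from h import *
for n in ['scene','top']:
    p=cap(n,n+'0.png');print(n,np.round(p['pose'],3).tolist(),np.round(p['intrinsics'],1).tolist(),p['k1'])
    for l in ['weight','mount','press','stand','rest','coaster','tape','spatula','jar','phone','brush','spool']:
        for r in vision.trace(p,l)[:4]:
            P=pts(p,r['pixels'])
            print(l,round(r['confidence'],2),np.round(r['uv']),r['pixels'].sum(),np.round(np.median(P,0)) if len(P) else None,np.round(np.percentile(P,[2,98],axis=0)).tolist() if len(P) else None)
print(arm.get_state())
E
```

```text
pics
scene [[-0.764, 0.369, -0.53, 1064.055], [0.645, 0.411, -0.644, 603.387], [-0.02, -0.833, -0.552, 619.304], [0.0, 0.0, 0.0, 1.0]] [[492.3, 0.0, 320.4], [0.0, 492.3, 240.3], [0.0, 0.0, 1.0]] -0.0786127370279074
weight 0.62 [308. 255.] 583 [585. -20.  65.] [[559.0, -44.0, 42.0], [600.0, -7.0, 103.0]]
mount 0.7 [317. 269.] 568 [592. -10.  41.] [[521.0, -45.0, 33.0], [623.0, 20.0, 43.0]]
mount 0.62 [477. 310.] 1284 [412. 264.   9.] [[375.0, 213.0, 1.0], [442.0, 308.0, 12.0]]
press 0.57 [303. 285.] 263 [611.   2.  16.] [[584.0, -16.0, 2.0], [622.0, 14.0, 31.0]]
stand 0.78 [246. 223.] 1744 [ 571. -268.   10.] [[511.0, -324.0, 1.0], [628.0, -223.0, 103.0]]
rest 0.63 [242. 196.] 436 [ 572. -272.   78.] [[527.0, -307.0, 49.0], [615.0, -251.0, 108.0]]
coaster 0.69 [435. 363.] 2051 [565. 288.   6.] [[519.0, 244.0, 1.0], [607.0, 330.0, 8.0]]
tape 0.66 [429. 266.] 671 [392. 128.  16.] [[361.0, 99.0, -1.0], [420.0, 156.0, 26.0]]
spatula 0.7 [354. 233.] 759 [ 376. -102.    3.] [[350.0, -199.0, 0.0], [416.0, -46.0, 19.0]]
spatula 0.21 [184. 242.] 679 [ 721. -318.   17.] [[697.0, -421.0, 5.0], [
[... 1966 characters left out ...]
45e+00, -1.78507052e-01]), 'joint_velocities': array([ 7.87787161e-04, -3.94233233e-05, -1.35561879e-03,  2.15524792e-04,
        3.68383393e-04,  7.72726663e-04]), 'tau': array([-2.54857905e-04, -4.42307103e+01, -1.78420937e+01, -3.00039992e-04,
        7.62494910e-04,  5.28076356e-06]), 'eef_pos': array([237.45899921, 578.10953587, 205.61133873]), 'tcp_rot': array([[ 3.80017295e-01,  9.24979381e-01, -3.81285452e-05],
       [ 9.24979381e-01, -3.80017295e-01, -2.74691292e-06],
       [-1.70303444e-05, -3.42242437e-05, -9.99999999e-01]]), 'contact_force': array([0.1521734 , 1.11256644, 0.79762871]), 'ft_torque': array([ 0.03861657, -0.01055019, -0.01563935]), 'grip_width': 85.18858627844084}
```

Run:
```python
import cv2
a=cv2.imread('pics/top0.png');s=cv2.imread('pics/scene0.png')
cv2.imwrite('pics/topc.png',cv2.resize(a[180:340,190:470],None,fx=2.8,fy=2.8,interpolation=2))
A=cv2.resize(s[210:310,260:380],None,fx=5,fy=5,interpolation=2)
cv2.imwrite('pics/scc.png',A)
```

```text
(no output)
```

View pics/scene0.png

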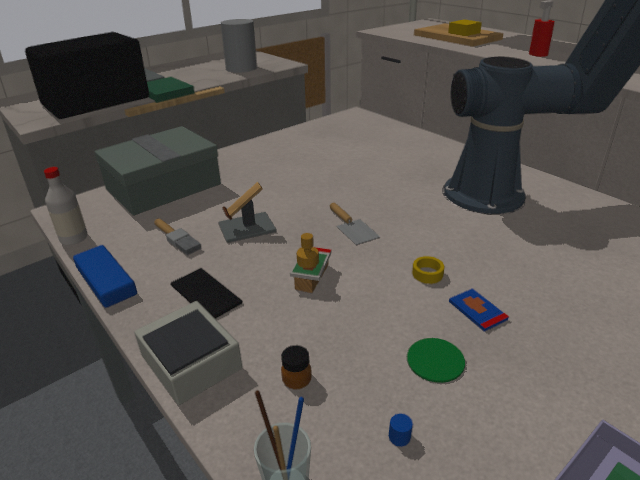

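View pics/topc.png

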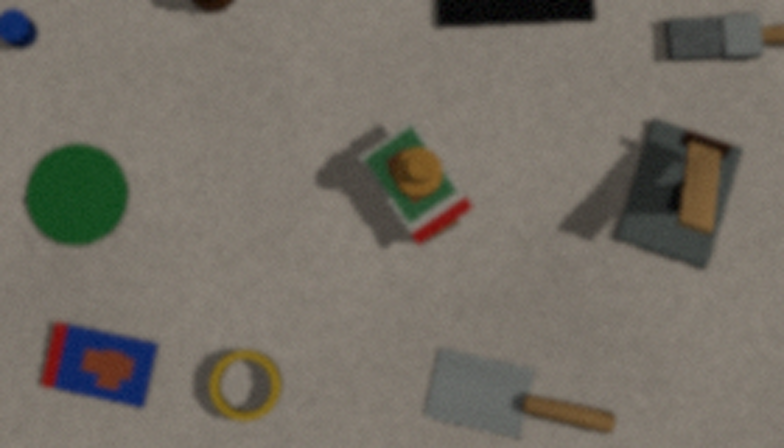

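View pics/scc.png

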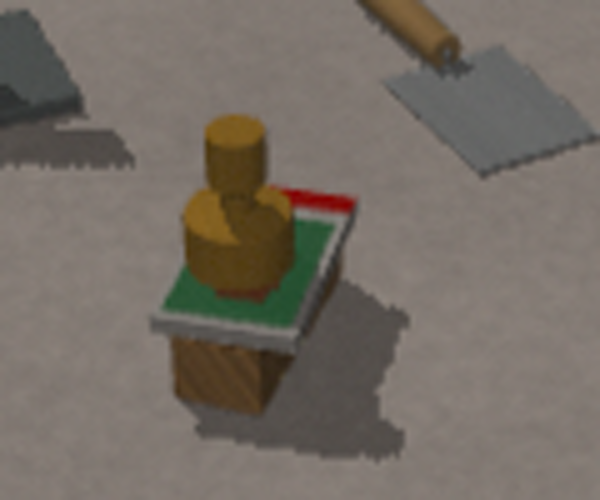

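Candidates for the mount: the green plate under the weight (scene 317,269 / top 335,251) and the blue plate (scene 477,310 / top 228,309). The crop shows the green-faced plate with a red end, lying on the cork and carrying the weight, so that is the mount. The blue one is the look-alike and stays put. Next I'll fit the poses.

```bash
cat > fit.py <<'E'
from h import *
from scipy.optimize import least_squares
def box(cx,cy,yaw,L,W,z0,z1):
    c,s=np.cos(yaw),np.sin(yaw);P=[]
    for z in (z0,z1):
        for a,b in((-1,-1),(1,-1),(1,1),(-1,1)):
            x,y=a*L/2,b*W/2;P.append([cx+c*x-s*y,cy+s*x+c*y,z])
    return np.array(P)
def rim(cx,cy,r,z):
    t=np.linspace(0,2*np.pi,80);return np.c_[cx+r*np.cos(t),cy+r*np.sin(t),0*t+z]
def hullmask(p,X,S=4):
    q=proj(p,X);h=cv2.convexHull((q*S+S/2).astype(np.float32)).astype(np.int32)
    m=np.zeros((480*S,640*S),np.uint8);cv2.fillConvexPoly(m,h,255)
    return cv2.resize(m,(640,480),interpolation=cv2.INTER_AREA)/255.
E
python3 - <<'E'
from fit import *
from scipy.optimize import minimize
P={n:cap(n) for n in('scene','top')}
pickle.dump(P,open('P0.pkl','wb'))
def silfit(p,mask,gen,x0,ign=None,d=(4,4,.1)):
    def f(x):
        m=hullmask(p,gen(x)); e=np.abs(m-mask)
        if ign is not None:e=e[~ign]
        return e.sum()
    sim=np.array([x0]+[np.array(x0)+np.eye(len(x0))[i]*d[i] for i in range(len(x0))])
    r=minimize(f,x0,method='Nelder-Mead',options=dict(initial_simplex=sim,xatol=.02,fatol=.1))
    return r.x,r.fun
for n,p in P.items():
    hsv=cv2.cvtColor(p['color'],cv2.COLOR_RGB2HSV)
    def tr(l,i=0):
        r=[q for q in vision.trace(p,l)];return r[i]['pixels']
    print(n)
    m=tr('coaster');print('coaster',silfit(p,m,lambda x:np.r_[rim(x[0],x[1],48,0),rim(x[0],x[1],48,6)],[560,288],d=(4,4)))
    w=tr('weight');m=tr('mount')
    ign=cv2.dilate(w.astype(np.uint8),np.ones((3,3)))>0
    for y0 in(.7,1.0):
        print('mount',silfit(p,m,lambda x:box(x[0],x[1],x[2],96,60,32,41),[572,-22,y0],ign=ign))
    print('weight foot+knob')
    def fw(x):return x
    def f(x):
        mm=np.maximum.reduce([hullmask(p,np.r_[rim(x[0],x[1],22,41),rim(x[0],x[1],22,65)]),hullmask(p,np.r_[rim(x[0],x[1],12,80),rim(x[0],x[1],12,103)]),hullmask(p,np.r_[rim(x[0],x[1],7,65),rim(x[0],x[1],7,80)])])
        return np.abs(mm-w).sum()
    r=minimize(f,[578,-25],method='Nelder-Mead',options=dict(initial_simplex=[[575,-25],[583,-25],[575,-19]],xatol=.02,fatol=.1));print(r.x,r.fun)
    s=tr('stand')
    print('tracks stand');cv2.imwrite(f'pics/st_{n}.png',(s*255).astype(np.uint8))
    rm=tr('rest')
    al=np.radians(35)
    def rest(x):
        c,s_=np.cos(x[2]),np.sin(x[2]);R=np.array([[c,-s_,0],[s_,c,0],[0,0,1]])@np.array([[np.cos(al),0,np.sin(al)],[0,1,0],[-np.sin(al),0,np.cos(al)]])
        Q=np.array([[a,b,cc] for a in(-51.5,48.5) for b in(-15,15) for cc in(-6,0)])
        return Q@R.T+[x[0],x[1],82]
    for y0 in(0,-.3,.2): print('rest',silfit(p,rm,rest,[572,-272,y0]))
    # plane points of wood from depth
    Q=pts(p,cv2.erode(rm.astype(np.uint8),np.ones((3,3)))>0);c=Q.mean(0);u,sv,vt=np.linalg.svd(Q-c);print('wood centroid',c,'axes',np.round(vt,3).tolist(),sv/np.sqrt(len(Q)))
E
```

```text
scene
coaster (array([560.60989952, 285.14191723]), np.float64(96.11372549019607))
mount (array([571.64923833, -27.60888456,   0.62891829]), np.float64(29.67843137254902))
mount (array([571.75112577, -27.69499476,   0.62493615]), np.float64(31.05098039215686))
weight foot+knob
[578.27877331 -29.66583526] 51.28627450980392
tracks stand
rest (array([ 589.79408737, -243.73752902,   -2.72275176]), np.float64(805.8156862745097))
rest (array([ 586.47951891, -224.32543532,   -2.1088478 ]), np.float64(806.5725490196079))
rest (array([ 624.0226923 , -257.52882557,   -2.05832795]), np.float64(808.7607843137255))
wood centroid [393.24985253 128.7173046   15.84648898] axes [[0.794, 0.608, -0.01], [0.609, -0.794, 0.006], [-0.004, -0.01, -1.0]] [22.30227298 15.84774368  7.202507  ]
top
coaster (array([558.64497018, 289.31607115]), np.float64(44.184313725490206))
mount (array([570.09404158, -23.93573741,   0.60856091]), np.float64(35.14901960784314))
mount (array([569.96531778, -23.93780043,   0.60872476]), np.float64(34.976470588235294))
weight foot+knob
[577.96029091 -26.09965992] 25.02352941176471
tracks stand
rest (array([ 5.74554279e+02, -2.73464746e+02, -3.40196429e-01]), np.float64(99.00392156862745))
rest (array([ 5.73879115e+02, -2.73742055e+02, -3.44883116e-01]), np.float64(98.45882352941176))
rest (array([ 5.71968973e+02, -2.73607945e+02, -3.20193608e-01]), np.float64(100.77254901960785))
wood centroid [ 572.73562997 -274.43827654   77.48957642] axes [[-0.787, 0.282, 0.548], [0.323, 0.946, -0.023], [-0.526, 0.159, -0.836]] [31.04947063  8.31451213  2.34163464]
```

Run:
```python
import cv2
a=cv2.imread('pics/top0.png');s=cv2.imread('pics/scene0.png')
A=cv2.resize(a[210:290,395:475],(400,400),interpolation=2)
B=cv2.resize(s[170:250,200:280],(400,400),interpolation=2)
cv2.imwrite('pics/stc.png',cv2.hconcat([A,B]))
```

```text
(no output)
```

View pics/stc.png

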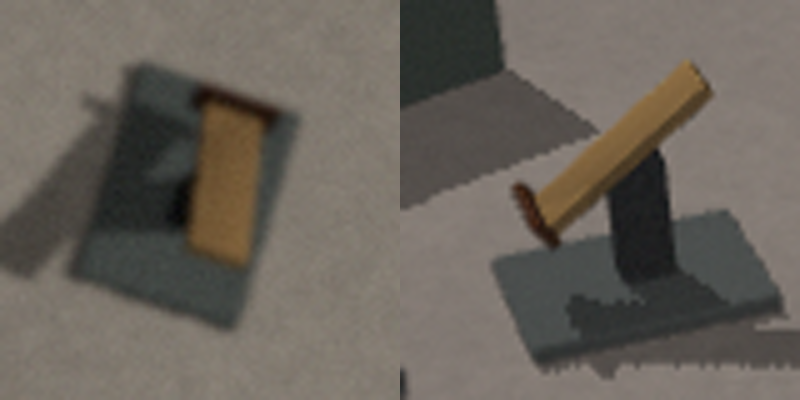

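```bash
cat > rest.py <<'E'
from fit import *
from scipy.optimize import minimize
al=np.radians(35)
def restbox(x):
    c,s_=np.cos(x[2]),np.sin(x[2]);R=np.array([[c,-s_,0],[s_,c,0],[0,0,1]])@np.array([[np.cos(al),0,np.sin(al)],[0,1,0],[-np.sin(al),0,np.cos(al)]])
    return R
def restpts(x,th):
    Q=np.array([[a,b,cc] for a in(-51.5,48.5) for b in(-15,15) for cc in(-th,0)])
    return Q@restbox(x).T+[x[0],x[1],82]
def woodmask(p):
    h=cv2.cvtColor(p['color'],cv2.COLOR_RGB2HSV)
    m=((h[...,0]<25)&(h[...,0]>8)&(h[...,1]>105)&(h[...,2]>60)).astype(np.uint8)
    q=proj(p,[[572,-272,82]])[0].astype(int)
    z=np.zeros_like(m);z[q[1]-35:q[1]+35,q[0]-35:q[0]+35]=1
    n,l,st,_=cv2.connectedComponentsWithStats(m*z)
    return l==1+np.argmax(st[1:,4])
E
python3 - <<'E'
from rest import *
P=pickle.load(open('P0.pkl','rb'))
for n,p in P.items():
    m=woodmask(p);print(n,m.sum())
    for th in(8,10,12):
        f=lambda x:np.abs(hullmask(p,restpts(x,th))-m).sum()
        b=min((minimize(f,[572,-272,y],method='Nelder-Mead',options=dict(initial_simplex=[[572,-272,y],[577,-272,y],[572,-267,y],[572,-272,y+.1]],xatol=.01,fatol=.1)) for y in(-.4,-.3,-.2)),key=lambda r:r.fun);print(th,b.x,b.fun)
    h=cv2.cvtColor(p['color'],cv2.COLOR_RGB2HSV)
    # foot top points via depth
    Z=np.zeros((480,640));yy,xx=np.mgrid[:480,:640]
    W=un(p,xx.ravel(),yy.ravel(),p['depth'].ravel()).reshape(480,640,3)
    q=proj(p,[[570,-270,5]])[0]
    s=[r['pixels'] for r in vision.trace(vision.capture(n),'stand')[:1]][0]
    Fm=s.copy()
    for zt in(0,):
        def ff(x):
            fm=hullmask(p,box(x[0],x[1],x[2],120,90,0,10)); up=hullmask(p,restpts([b.x[0],b.x[1],b.x[2]],14))>.02
            e=np.abs(fm-Fm);return e[~cv2.dilate(up.astype(np.uint8),np.ones((7,7))).astype(bool)].sum()
        r=min((minimize(ff,[567,-272,y],method='Nelder-Mead',options=dict(initial_simplex=[[567,-272,y],[575,-272,y],[567,-265,y],[567,-272,y+.1]],xatol=.01,fatol=.1)) for y in(-.4,-.3,-.2)),key=lambda r:r.fun);print('foot',r.x,r.fun)
E
```

```text
scene 362
8 [ 5.72952212e+02 -2.73618904e+02 -4.06393697e-01] 66.78039215686275
10 [ 5.72737764e+02 -2.75327664e+02 -4.72579051e-01] 86.20392156862744
12 [ 5.72936092e+02 -2.77065428e+02 -5.11119896e-01] 106.07450980392157
foot [ 5.67818070e+02 -2.76407225e+02 -3.21038800e-01] 98.59215686274509
top 356
8 [ 5.68702553e+02 -2.73855373e+02 -3.24720640e-01] 56.266666666666666
10 [ 5.69970951e+02 -2.73719471e+02 -3.36979975e-01] 68.46666666666667
12 [ 5.71664352e+02 -2.74465278e+02 -3.34490741e-01] 82.09411764705882
foot [ 5.65100024e+02 -2.72570340e+02 -3.13266556e-01] 46.29019607843138
```

>>> {"fn": "apply_moves", "kwargs": {"rows": "28 -50 0 0 0 0 60; 56 -100 0 0 0 0 60; 84 -150 0 0 0 0 60; 112 -200 0 0 0 0 60; 140 -250 0 0 0 0 60", "newtons": 40}}

```text
t: 2.72
eef_pos: [378.4, 326.7, 205.9]
tcp_rot: [[0.38, 0.925, 0.001], [0.925, -0.38, 0.0], [0.001, 0.001, -1.0]]
contact_force: [0.1, 0.0, 0.2]
grip_width: 59.8
```

>>> {"fn": "apply_moves", "kwargs": {"rows": "28 -50 0 0 0 0 60; 56 -100 0 0 0 0 60; 84 -150 0 0 0 0 60; 112 -200 0 0 0 0 60; 140 -250 0 0 0 0 60"}}

```text
t: 3.35
eef_pos: [519.4, 74.9, 206.2]
tcp_rot: [[0.38, 0.925, 0.002], [0.925, -0.38, 0.001], [0.001, 0.002, -1.0]]
contact_force: [1.4, 0.3, -0.5]
grip_width: 60.3
```

>>> {"fn": "apply_moves", "kwargs": {"rows": "28 -50 0 0 0 0 60; 58 -103 -20 0 0 0 60; 58 -103 -55 0 0 0 60; 58 -103 -70 0 0 0 60; 58 -103 -70 0 0 0 60"}}

```text
t: 3.98
eef_pos: [576.1, -27.3, 135.2]
tcp_rot: [[0.379, 0.925, -0.001], [0.925, -0.379, 0.001], [0.001, -0.002, -1.0]]
contact_force: [-0.7, 0.5, -0.2]
grip_width: 59.9
```

Run:
```python
from h import *
s=arm.get_state();print(s['eef_pos'],s['tcp_rot'],s['contact_force'])
for n in('scene','top'):
    p=cap(n);a=p['color'][:,:,::-1].copy()
    for X in ([578,-28,103],list(s['eef_pos']),list(s['eef_pos']-[0,0,-8])):
        q=proj(p,[X])[0];cv2.circle(a,tuple(np.round(q).astype(int)),1,(0,255,255),-1)
    q=proj(p,[[578,-28,110]])[0].astype(int)
    cv2.imwrite(f'pics/g1{n}.png',cv2.resize(a[q[1]-50:q[1]+50,q[0]-50:q[0]+50],(400,400),interpolation=2))
a=cv2.hconcat([cv2.imread('pics/g1scene.png'),cv2.imread('pics/g1top.png')]);cv2.imwrite('pics/g1.png',a)
```

```text
[576.12431942 -27.31306248 135.21155257] [[ 3.79303885e-01  9.25271341e-01 -1.22795816e-03]
 [ 9.25271759e-01 -3.79302159e-01  1.42973631e-03]
 [ 8.57126851e-04 -1.67849954e-03 -9.99998224e-01]] [-0.71477022  0.5176234  -0.18491643]
```

View pics/g1.png

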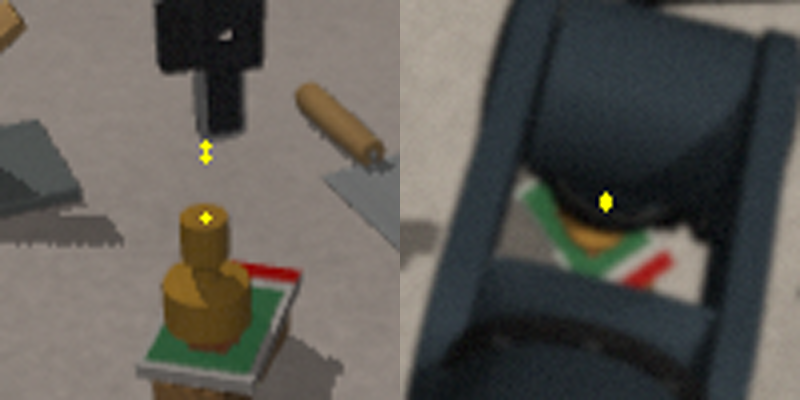

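>>> {"fn": "apply_moves", "kwargs": {"rows": "2 -1 -20 0 0 0 60; 2 -1 -40 0 0 0 60; 2 -1 -51 0 0 0 50; 2 -1 -51 0 0 0 40"}}

```text
t: 4.58
eef_pos: [579.7, -27.9, 86.3]
tcp_rot: [[0.378, 0.926, 0.003], [0.926, -0.378, 0.0], [0.001, 0.003, -1.0]]
contact_force: [-0.6, 0.7, -0.6]
grip_width: 40.3
```

>>> {"fn": "apply_moves", "kwargs": {"rows": "0 0 0 0 0 0 20; 0 0 0 0 0 0 15; 0 0 0 0 0 0 15; 0 0 0 0 0 0 15"}}

```text
t: 5.08
eef_pos: [579.8, -28.0, 86.5]
tcp_rot: [[0.378, 0.926, 0.003], [0.926, -0.378, 0.0], [0.002, 0.003, -1.0]]
contact_force: [-0.1, -0.0, -0.6]
grip_width: 14.9
```

```bash
cat > look.py <<'E'
import sys
from h import *
def look(fn,X,r=50,marks=()):
    ims=[]
    for n in('scene','top'):
        p=cap(n);a=p['color'][:,:,::-1].copy()
        q=proj(p,[X])[0].astype(int)
        c=a[max(0,q[1]-r):q[1]+r,max(0,q[0]-r):q[0]+r]
        ims.append(cv2.resize(c,(400,400),interpolation=2))
    cv2.imwrite('pics/'+fn,cv2.hconcat(ims))
E
python3 -c "
from look import *
look('g2.png',[578,-28,90])"
```

```text
(no output)
```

View pics/g2.png

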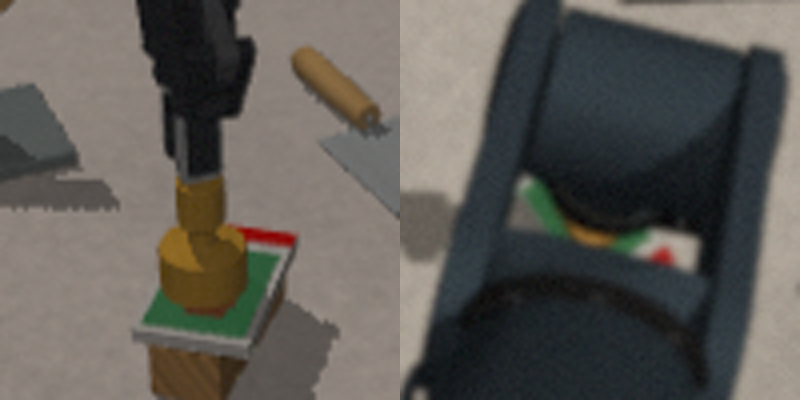

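Run:
```python
from h import *
p=cap('scene');q=proj(p,[[578,-28,90]])[0].astype(int);u0,v0=q-50
s=arm.get_state();e=s['eef_pos'];R=s['tcp_rot']
print(e,s['grip_width'],s['q'])
for (a,b) in [(200,170),(205,160),(215,165),(180,165),(215,130),(200,200),(200,220),(200,186)]:
    u=u0+a//4;v=v0+b//4;print((a,b),p['color'][v,u],p['depth'][v,u],np.round(un(p,np.array([u]),np.array([v]),p['depth'][v,u])[0],1))
for z in(11,0,-8,-20):
  print(z,[(proj(p,[e+R@[x,0,z]])[0]-[u0,v0])*4 for x in(-8,8)])
```

```text
[579.73040417 -27.96390187  86.33064583] 14.922479150140896 [-2.41232850e-01  6.27661770e-01  1.65110533e+00  1.40557359e-03
  8.59879912e-01 -1.42522244e+00]
(200, 170) [18 20 20] 920.1972 [590.8 -10.7 122.9]
(205, 160) [23 25 26] 925.1206 [585.4 -14.3 123.3]
(215, 165) [21 21 20] 921.22876 [585.2  -8.5 123.8]
(180, 165) [70 71 70] 924.46326 [595.  -20.4 122.3]
(215, 130) [22 23 25] 912.4561 [583.7  -9.6 142.4]
(200, 200) [91 67 27] 939.54364 [586.4 -17.3  99.7]
(200, 220) [89 67 26] 950.79926 [584.3 -20.8  85.4]
(200, 186) [84 64 24] 947.5048 [579.5 -25.8 101.7]
11 [array([194.03930352, 218.82484363]), array([203.40424578, 236.20838216])]
0 [array([193.27399119, 200.20041554]), array([202.68768383, 217.44529853])]
-8 [array([192.71187105, 186.50762113]), array([202.1612385 , 203.64807723])]
-20 [array([191.85985096, 165.731722  ]), array([201.36307818, 182.7097192 ])]
```

Run:
```python
from h import *
s=arm.get_state();e=s['eef_pos'];R=s['tcp_rot']
for n in('scene','top'):
    p=cap(n);yy,xx=np.mgrid[:480,:640]
    W=un(p,xx.ravel(),yy.ravel(),p['depth'].ravel());C=p['color'].reshape(-1,3).astype(int)
    k=(np.hypot(W[:,0]-580,W[:,1]+28)<90)&(W[:,2]>85)&(W[:,2]<260)&(p['depth'].ravel()>0)
    k&=(C.max(1)-C.min(1)<25)
    L=(W[k]-e)@R
    print(n,k.sum())
    for a in range(-180,20,10):
        m=(L[:,2]>=a)&(L[:,2]<a+10)
        if m.sum()>2: print(a,m.sum(),np.round(L[m].min(0)),np.round(L[m].max(0)),np.round(L[m].mean(0)))
```

```text
scene 1631
-180 80 [  -7.  -30. -174.] [  39.   39. -170.] [  28.   10. -172.]
-170 228 [  -7.  -30. -170.] [  39.   40. -160.] [  28.   10. -165.]
-160 137 [  -2.  -30. -160.] [  39.   39. -150.] [  31.    8. -156.]
-150 79 [  10.   -9. -150.] [  41.   13. -140.] [  34.    5. -145.]
-140 147 [ -16.  -17. -140.] [  45.   21. -130.] [  25.    7. -134.]
-130 192 [ -22.  -17. -130.] [  66.   22. -120.] [  33.    8. -125.]
-120 143 [ -62.  -17. -120.] [  65.   21. -110.] [  38.    7. -115.]
-110 116 [ -60.  -14. -110.] [  61.   19. -100.] [  25.   10. -105.]
-100 117 [ -53.  -10. -100.] [ 54.  19. -90.] [ 26.   9. -95.]
-90 62 [-48. -10. -90.] [ 49.  18. -80.] [ 27.   8. -85.]
-80 92 [-42. -10. -80.] [ 43.  16. -70.] [ 19.   7. -76.]
-70 27 [-16.  -5. -70.] [ 21.  16. -60.] [ -1.  11. -65.]
-60 70 [-17.  -9. -60.] [ 24.  13. -50.] [ 13.   5. -55.]
-50 63 [-12.  -9. -50.] [ 23.  13. -40.] [ 12.   5. -45.]
-40 59 [-11.  -9. -40.] [ 22.  13. -30.] [ 12.   5. -36.]
-30 19 [ -9.  -8. -30.] [ 15.  12. -25.] [  9.   5. -28.]
top 60
-170 5 [ -29.  -36. -168.] [  20.  -22. -166.] [  -1.  -31. -168.]
-130 11 [ -54.  -13. -129.] [  47.   -5. -121.] [ -42.   -9. -123.]
-120 15 [ -55.  -13. -119.] [  47.   -5. -112.] [ -35.  -10. -116.]
-110 10 [ -53.  -13. -109.] [  46.   -6. -100.] [ -34.  -11. -105.]
-100 10 [ -52.  -13. -100.] [-33.  -9. -90.] [-40. -12. -96.]
-90 3 [-43. -13. -90.] [-34.  -9. -83.] [-38. -11. -86.]
```

Run:
```python
from h import *
p=cap('scene');a=p['color'][:,:,::-1];q=proj(p,[[580,-28,120]])[0].astype(int)
cv2.imwrite('pics/g3.png',cv2.resize(a[q[1]-60:q[1]+60,q[0]-60:q[0]+60],(600,600),interpolation=cv2.INTER_CUBIC)*1)
```

```text
(no output)
```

View pics/g3.png

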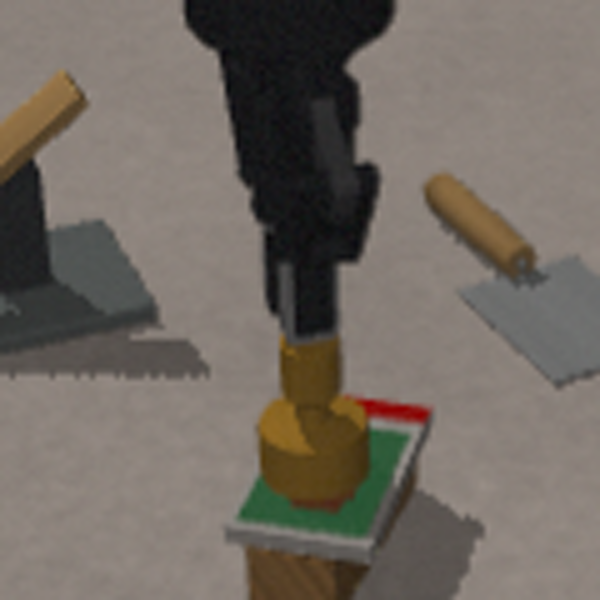

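Run:
```python
from h import *
s=arm.get_state();e=s['eef_pos'];R=s['tcp_rot']
p=cap('scene');q=proj(p,[[580,-28,120]])[0].astype(int);o=q-60
for z in(11,-10,-20,-25,-30,-35):
  print(z,[np.round((proj(p,[e+R@[x,y,z]])[0]-o)*5).tolist() for x in(7.5,22) for y in (-11,11)])
print('knobtop',[np.round((proj(p,[[578,-28,103]])[0]-o)*5)])
d=p['depth'];v=o[1]+np.arange(50,90);
for c in (300,320): 
  u=o[0]+c//5
  print([(int((vv-o[1])*5),np.round(un(p,np.array([u]),np.array([vv]),d[vv,u])[0]).tolist()) for vv in range(o[1]+52,o[1]+74,2)])
```

```text
11 [[341.0, 404.0], [287.0, 415.0], [352.0, 424.0], [297.0, 435.0]]
-10 [[340.0, 359.0], [285.0, 370.0], [351.0, 379.0], [295.0, 390.0]]
-20 [[339.0, 338.0], [284.0, 348.0], [350.0, 357.0], [295.0, 368.0]]
-25 [[339.0, 327.0], [283.0, 337.0], [350.0, 346.0], [294.0, 357.0]]
-30 [[338.0, 316.0], [283.0, 326.0], [350.0, 335.0], [294.0, 346.0]]
-35 [[338.0, 304.0], [282.0, 315.0], [349.0, 324.0], [293.0, 334.0]]
knobtop [array([309., 338.])]
[(260, [606.0, 5.0, 164.0]), (270, [605.0, 3.0, 159.0]), (280, [592.0, -13.0, 142.0]), (290, [594.0, -11.0, 139.0]), (300, [593.0, -13.0, 134.0]), (310, [594.0, -13.0, 130.0]), (320, [593.0, -14.0, 125.0]), (330, [594.0, -13.0, 121.0]), (340, [589.0, -19.0, 111.0]), (350, [585.0, -24.0, 103.0]), (360, [586.0, -24.0, 99.0])]
[(260, [599.0, 7.0, 163.0]), (270, [586.0, -9.0, 146.0]), (280, [585.0, -10.0, 141.0]), (290, [589.0, -6.0, 139.0]), (300, [587.0, -9.0, 133.0]), (310, [586.0, -10.0, 128.0]), (320, [588.0, -7.0, 126.0]), (330, [587.0, -10.0, 119.0]), (340, [575.0, -25.0, 102.0]), (350, [581.0, -18.0, 104.0]), (360, [582.0, -17.0, 100.0])]
```

The reported TCP doesn't match the picture. The fingertips are about 37 mm higher than the stated geometry says, at z ≈ 113, and they closed above the knob without touching it. I'll reopen, go lower and measure the offset again.

>>> {"fn": "apply_moves", "kwargs": {"rows": "0 0 10 0 0 0 60; 0 0 10 0 0 0 60; 0 0 10 0 0 0 60; -1 0 -10 0 0 0 60; -1 0 -25 0 0 0 60"}}

```text
t: 6.05
eef_pos: [578.4, -27.8, 60.6]
tcp_rot: [[0.378, 0.926, 0.002], [0.926, -0.378, 0.0], [0.001, 0.002, -1.0]]
contact_force: [-0.1, 0.3, 0.5]
grip_width: 60.1
```

```bash
python3 -c "
from look import *
look('g4.png',[578,-28,90])"
```

```text
(no output)
```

View pics/g4.png

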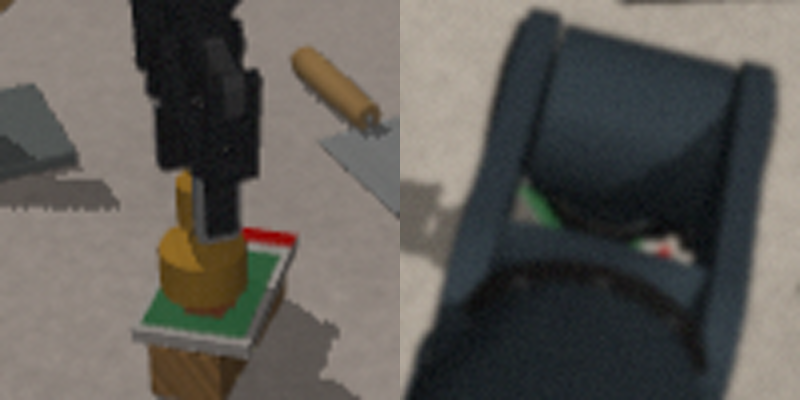

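```bash
cat > tip.py <<'E'
from h import *
def tip():
    s=arm.get_state();e=s['eef_pos'];R=s['tcp_rot'];w=s['grip_width']/2
    p=cap('scene');yy,xx=np.mgrid[:480,:640]
    W=un(p,xx.ravel(),yy.ravel(),p['depth'].ravel());C=p['color'].reshape(-1,3).astype(int)
    L=(W-e)@R
    k=(np.abs(L[:,0])<75)&(np.abs(L[:,1])<20)&(L[:,2]>-90)&(L[:,2]<30)&(p['depth'].ravel()>0)&(C.max(1)-C.min(1)<14)&(C.max(1)<60)
    z=np.sort(L[k,2]);return e,w*2,z[-12:],L[k&(L[:,2]>z[-12])].mean(0)
E
python3 -c "
from tip import *
print(tip())"
```

```text
(array([577.10778971, -27.59233471,  59.35762242]), 59.79678553688023, array([-35.52885179, -35.26926621, -34.64959057, -34.35967953,
       -34.21062314, -34.11425767, -33.99090688, -33.79429914,
       -33.2531589 , -32.71728532, -32.3478601 , -31.38032301]), array([-18.81359752,   3.8309275 , -33.6442955 ]))
```

>>> {"fn": "apply_moves", "kwargs": {"rows": "1 0 -7 0 0 0 60; 1 0 -13 0 0 0 50; 1 0 -13 0 0 0 40; 1 0 -13 0 0 0 30; 1 0 -13 0 0 0 20"}}

```text
t: 6.82
eef_pos: [579.0, -27.9, 47.5]
tcp_rot: [[0.378, 0.926, 0.001], [0.926, -0.378, 0.001], [0.001, 0.001, -1.0]]
contact_force: [0.6, -0.6, 0.4]
grip_width: 22.7
```

>>> {"fn": "apply_moves", "kwargs": {"rows": "0 0 0 0 0 0 15; 0 0 0 0 0 0 15; 0 0 0 0 0 0 15"}}

```text
t: 7.2
eef_pos: [579.0, -27.9, 47.5]
tcp_rot: [[0.378, 0.926, 0.001], [0.926, -0.378, 0.001], [0.001, 0.001, -1.0]]
contact_force: [-0.8, -0.3, -1.4]
grip_width: 22.6
```

```bash
python3 -c "
from look import *
look('g5.png',[578,-28,90])"
```

```text
(no output)
```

View pics/g5.png

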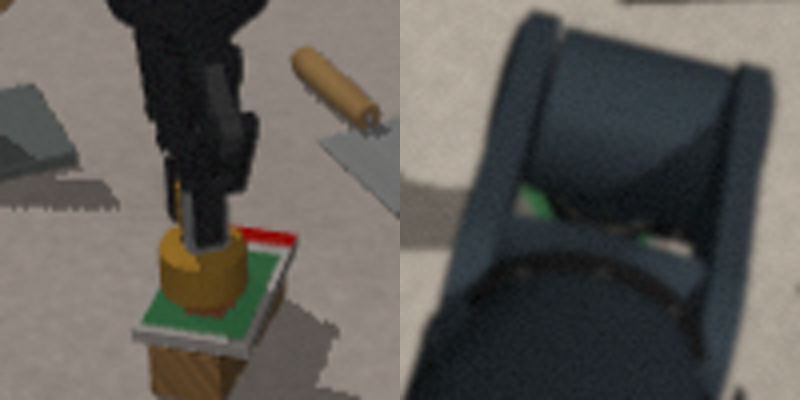

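>>> {"fn": "apply_moves", "kwargs": {"rows": "0 0 10 0 0 0 15; 0 0 30 0 0 0 15; 0 0 50 0 0 0 15; 0 20 60 0 0 0 15; -3 70 60 0 0 0 15"}}

```text
t: 7.92
eef_pos: [577.4, 41.9, 108.7]
tcp_rot: [[0.381, 0.924, 0.004], [0.924, -0.381, 0.0], [0.002, 0.004, -1.0]]
contact_force: [0.8, 0.7, -4.0]
grip_width: 22.8
```

```bash
python3 -c "
from look import *
look('g6.png',[578,0,90],60)"
```

```text
(no output)
```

View pics/g6.png

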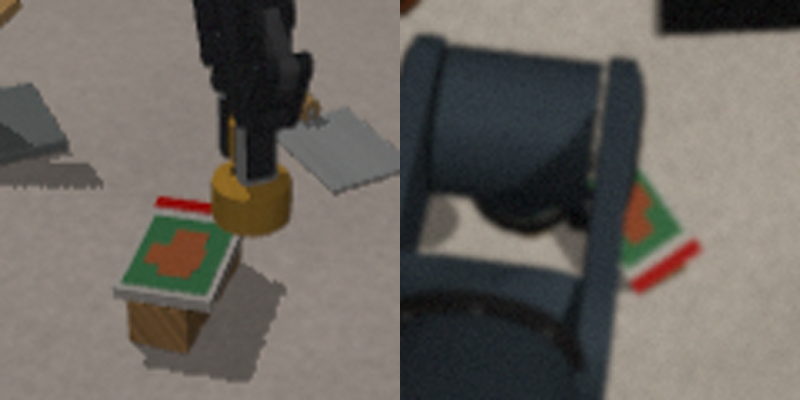

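>>> {"fn": "apply_moves", "kwargs": {"rows": "-4 50 0 0 0 0 15; -8 105 0 0 0 0 15; -12 165 0 0 0 0 15; -16 215 0 0 0 0 15; -17 245 -10 0 0 0 15"}}

```text
t: 8.65
eef_pos: [555.6, 296.3, 97.8]
tcp_rot: [[0.371, 0.929, -0.001], [0.929, -0.371, 0.004], [0.004, -0.003, -1.0]]
contact_force: [0.6, -0.7, -3.7]
grip_width: 22.5
```

>>> {"fn": "apply_moves", "kwargs": {"rows": "0 0 -40 0 0 0 15; 0 0 -60 0 0 0 15; 0 0 -70 0 0 0 15; 0 0 -70 0 0 0 15"}}

```text
t: 9.15
eef_pos: [554.9, 296.4, 27.2]
tcp_rot: [[0.371, 0.929, -0.003], [0.929, -0.371, 0.004], [0.003, -0.004, -1.0]]
contact_force: [0.7, 0.5, -2.5]
grip_width: 23.0
```

```bash
python3 -c "
from look import *
look('g7.png',[560,287,20],60)
print(arm.get_state()['eef_pos'])"
```

```text
[556.260839   296.56807155  28.59628705]
```

View pics/g7.png

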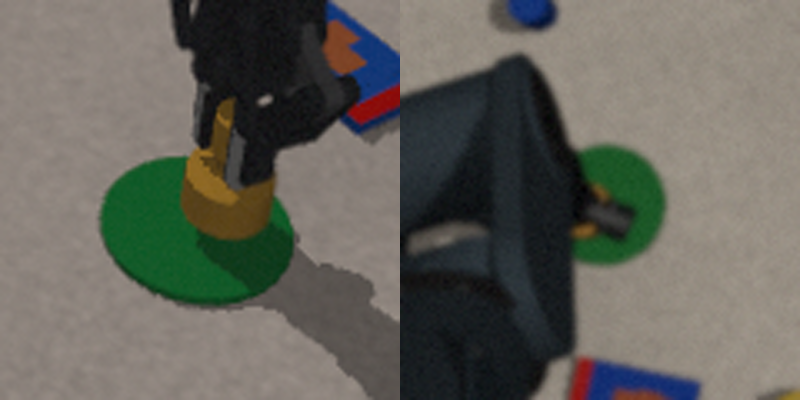

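>>> {"fn": "apply_moves", "kwargs": {"rows": "4 -9 0 0 0 0 15; 4 -9 -5 0 0 0 15; 4 -9 -10 0 0 0 15; 4 -9 -13 0 0 0 15; 4 -9 -14 0 0 0 15"}}

```text
t: 9.88
eef_pos: [559.9, 287.5, 14.1]
tcp_rot: [[0.371, 0.928, -0.001], [0.928, -0.371, 0.005], [0.004, -0.003, -1.0]]
contact_force: [-0.7, -0.0, -3.9]
grip_width: 22.7
```

```bash
python3 -c "
from look import *
look('g8.png',[560,287,20],60)
print(arm.get_state()['eef_pos'],arm.get_state()['contact_force'])"
```

```text
[560.09776689 287.65984094  14.32868427] [-0.67555329  0.56904362 -3.47121379]
```

View pics/g8.png

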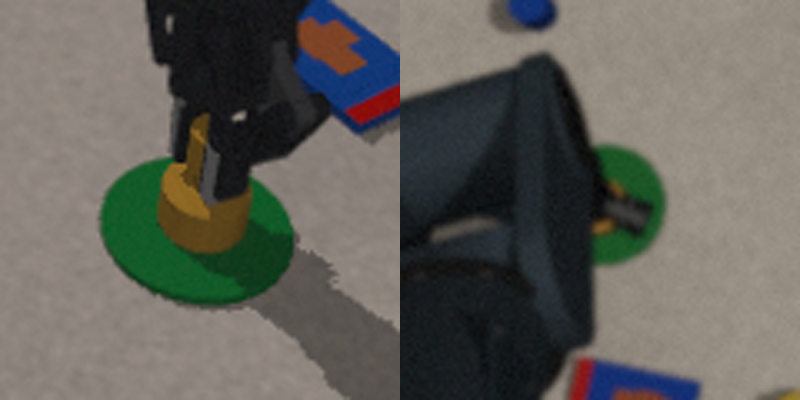

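>>> {"fn": "apply_moves", "kwargs": {"rows": "0 0 -1 0 0 0 15; 0 0 -2 0 0 0 15; 0 0 -2 0 0 0 15"}}

```text
t: 10.35
eef_pos: [560.1, 287.7, 12.5]
tcp_rot: [[0.371, 0.929, -0.0], [0.929, -0.371, 0.005], [0.004, -0.002, -1.0]]
contact_force: [-1.0, 0.6, -2.4]
grip_width: 23.0
```

>>> {"fn": "apply_moves", "kwargs": {"rows": "0 0 -1 0 0 0 15; 0 0 -2 0 0 0 15; 0 0 -2 0 0 0 15"}}

```text
t: 10.72
eef_pos: [560.2, 287.7, 12.4]
tcp_rot: [[0.371, 0.929, 0.0], [0.929, -0.371, 0.005], [0.005, -0.002, -1.0]]
contact_force: [-2.8, -1.7, 8.6]
grip_width: 23.1
```

>>> {"fn": "apply_moves", "kwargs": {"rows": "0 0 0 0 0 0 30; 0 0 0 0 0 0 50; 0 0 0 0 0 0 60; 0 0 20 0 0 0 60; 0 0 60 0 0 0 60"}}

```text
t: 11.35
eef_pos: [559.0, 287.3, 72.3]
tcp_rot: [[0.371, 0.929, -0.003], [0.929, -0.371, 0.004], [0.002, -0.004, -1.0]]
contact_force: [0.2, -0.2, 0.3]
grip_width: 60.1
```

>>> {"fn": "apply_moves", "kwargs": {"rows": "0 -5 30 0 0 0.15 85; 0 -40 50 0 0 0.3 85; 0 -90 50 0 0 0.45 85; 0 -140 50 0 0 0.6 85; 0 -170 50 0 0 0.75 85"}}

```text
t: 11.98
eef_pos: [559.4, 115.2, 123.8]
tcp_rot: [[-0.365, 0.931, -0.003], [0.931, 0.365, 0.0], [0.001, -0.003, -1.0]]
contact_force: [0.3, 0.1, -0.2]
grip_width: 84.6
```

Run:
```python
from look import *
look('g9.png',[560,287,20],60)
from fit import *
from scipy.optimize import minimize
print(arm.get_state()['eef_pos'],arm.get_state()['q'])
for n in('scene','top'):
    p=cap(n);rs=vision.trace(p,'weight')
    for r in rs[:2]:
        w=r['pixels']
        f=lambda x:np.abs(np.maximum.reduce([hullmask(p,np.r_[rim(x[0],x[1],22,6),rim(x[0],x[1],22,30)]),hullmask(p,np.r_[rim(x[0],x[1],12,45),rim(x[0],x[1],12,68)])])-w).sum()
        b=minimize(f,[560,287],method='Nelder-Mead',options=dict(initial_simplex=[[560,287],[566,287],[560,293]],xatol=.02,fatol=.1));print(n,r['confidence'],r['uv'],b.x,b.fun)
    for r in vision.trace(p,'mount')[:3]:
        m=r['pixels'];c=pts(p,m).mean(0);print(c,r['confidence'])
        if c[1]>150: continue
        f=lambda x:np.abs(hullmask(p,box(x[0],x[1],x[2],96,60,32,41))-m).sum()
        b=minimize(f,[570,-26,.62],method='Nelder-Mead',options=dict(initial_simplex=[[570,-26,.62],[575,-26,.62],[570,-20,.62],[570,-26,.7]],xatol=.01,fatol=.1));print(n,'mount',b.x,b.fun)
```

```text
[559.67443074 114.39747456 123.60526081] [ 6.09839788e-03  5.64736775e-01  1.64385561e+00 -6.83525858e-05
  9.36380139e-01 -1.93132832e+00]
scene 0.65 [440.0, 345.4] [559.45766449 286.88761902] 37.84313725490196
[409.50115865 263.29361238   8.19156242] 0.87
[575.4919068  -21.69828871  40.18285208] 0.67
scene mount [571.01273159 -26.56946283   0.60983579] 46.25098039215686
top 0.57 [208.6, 249.0] [558.90395069 298.16132975] 163.6313725490196
[568.61867773 -25.11575073  41.62782542] 0.98
top mount [569.24776562 -25.21012848   0.61641961] 34.807843137254906
```

View pics/g9.png

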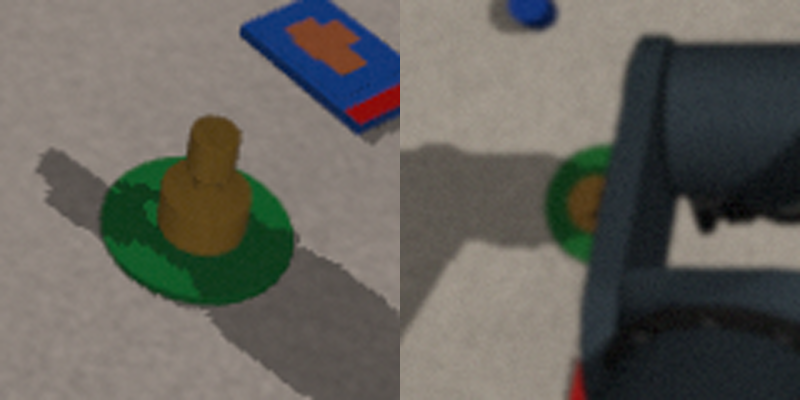

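>>> {"fn": "apply_moves", "kwargs": {"rows": "3 -40 0 0 0 0.1 85; 6 -90 0 0 0 0.2 85; 10 -130 0 0 0 0.24 85; 10 -140 -30 0 0 0.24 85; 10 -140 -50 0 0 0.24 85"}}

```text
t: 13.0
eef_pos: [569.1, -21.8, 71.7]
tcp_rot: [[-0.573, 0.82, -0.005], [0.82, 0.573, -0.0], [0.003, -0.004, -1.0]]
contact_force: [-0.3, -0.1, 0.5]
grip_width: 85.0
```

Run:
```python
from look import *
look('h1.png',[570,-26,50],60)
from tip import tip
print(tip());s=arm.get_state();R=s['tcp_rot'];print(np.arctan2(R[1,0],R[0,0]),s['q'])
```

```text
(array([567.3013988 , -20.52602993,  70.42224304]), 85.00781012431354, array([-45.29786193, -45.09338049, -45.00093538, -44.70203119,
       -44.65801013, -43.7399518 , -43.37566302, -43.30730301,
       -42.69965373, -41.27105194, -41.12354597, -40.51208497]), array([-36.77181826,   3.98904182, -43.22578287]))
2.1822406925147675 [-2.31883726e-01  6.42277201e-01  1.68136286e+00 -1.79645135e-03
  8.25139175e-01 -2.41291380e+00]
```

View pics/h1.png

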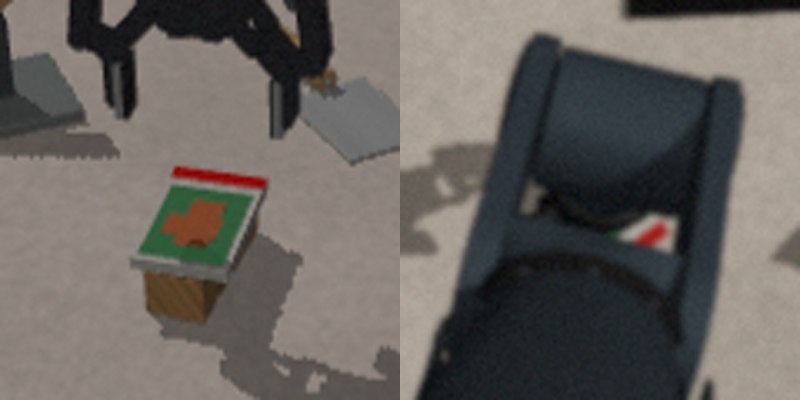

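>>> {"fn": "apply_moves", "kwargs": {"rows": "3 -5 0 0 0 0 85; 3 -5 -30 0 0 0 85; 3 -5 -55 0 0 0 85; 3 -5 -62 0 0 0 85; 3 -5 -62 0 0 0 85"}}

```text
t: 13.78
eef_pos: [571.8, -25.5, 10.0]
tcp_rot: [[-0.574, 0.819, -0.006], [0.819, 0.574, 0.0], [0.004, -0.005, -1.0]]
contact_force: [-0.3, -0.0, 0.3]
grip_width: 84.8
```

Run:
```python
from look import *
look('h2.png',[570,-26,50],60)
s=arm.get_state();print(s['eef_pos'])
```

```text
[572.30746265 -25.68034751  10.71336054]
```

View pics/h2.png

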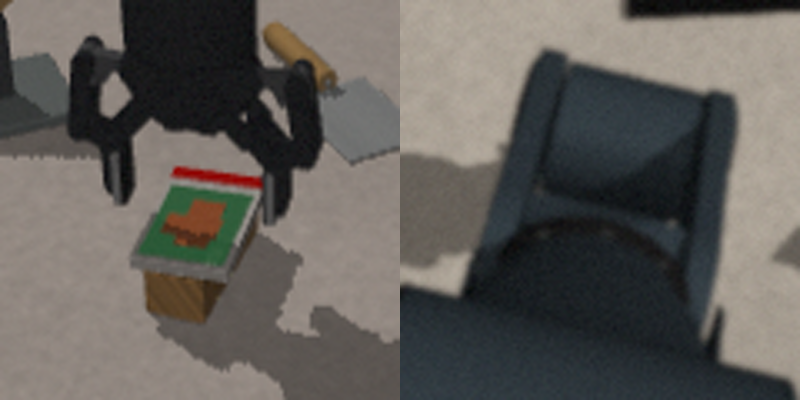

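>>> {"fn": "apply_moves", "kwargs": {"rows": "-1 0 -10 0 0 0 85; -2 0 -18 0 0 0 85; -2 0 -21 0 0 0 85; -2 0 -21 0 0 0 75; -2 0 -21 0 0 0 68", "newtons": 25}}

```text
t: 14.5
eef_pos: [570.4, -25.7, -10.3]
tcp_rot: [[-0.574, 0.819, -0.005], [0.819, 0.574, -0.0], [0.003, -0.004, -1.0]]
contact_force: [-0.2, -0.3, 0.4]
grip_width: 68.0
```

Run:
```python
from look import *
look('h3.png',[570,-26,40],45)
from tip import tip
print(tip())
```

```text
(array([570.50158691, -25.75838457, -10.13743726]), 67.99736146337463, array([-43.51139139, -43.1730502 , -42.94496123, -42.87366192,
       -42.39491092, -41.54852588, -40.94828158, -40.45292345,
       -39.87544284, -39.51587622, -38.97650005, -38.12707644]), array([  3.15057384,   5.93290562, -40.98465552]))
```

View pics/h3.png

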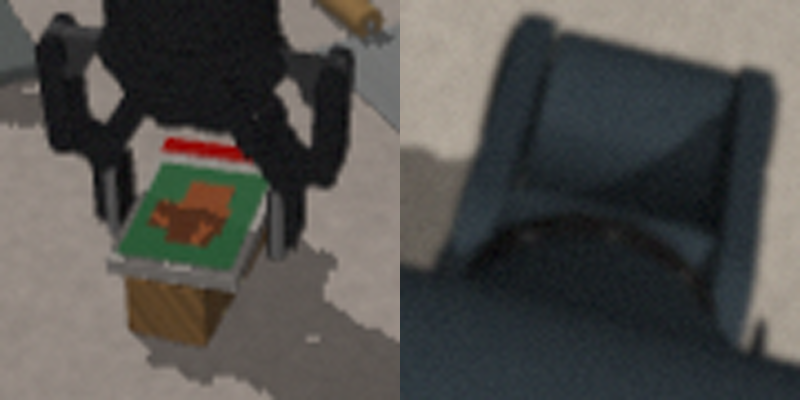

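>>> {"fn": "apply_moves", "kwargs": {"rows": "0 0 0 0 0 0 64; 0 0 0 0 0 0 60; 0 0 0 0 0 0 57; 0 0 0 0 0 0 55; 0 0 0 0 0 0 55", "newtons": 25}}

```text
t: 15.28
eef_pos: [570.5, -25.7, -9.8]
tcp_rot: [[-0.574, 0.819, -0.004], [0.819, 0.574, -0.0], [0.002, -0.004, -1.0]]
contact_force: [-1.1, 0.7, 5.1]
grip_width: 59.2
```

>>> {"fn": "apply_moves", "kwargs": {"rows": "0 0 3 0 0 0 55; 0 0 8 0 0 0 55; 0 0 18 0 0 0 55; 0 0 30 0 0 0 55; 0 0 40 0 0 0 55"}}

```text
t: 15.9
eef_pos: [570.9, -25.8, 31.3]
tcp_rot: [[-0.574, 0.819, -0.003], [0.819, 0.574, -0.001], [0.002, -0.003, -1.0]]
contact_force: [-0.5, 0.5, -0.9]
grip_width: 59.4
```

Run:
```python
from look import *
look('h4.png',[570,-26,70],45)
```

```text
(no output)
```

View pics/h4.png

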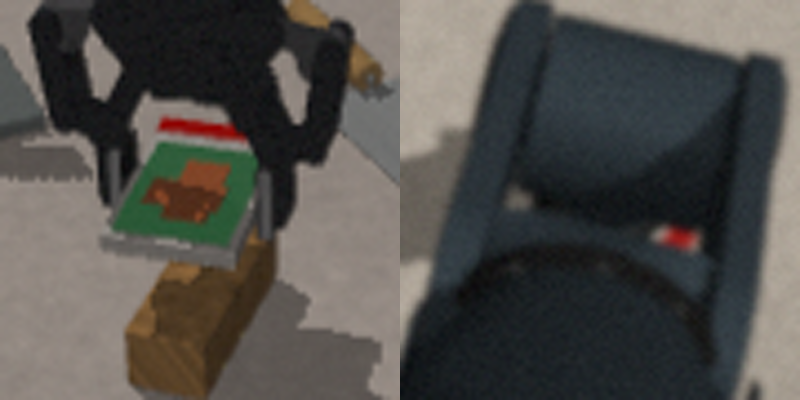

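Run:
```python
from rest import *
P=pickle.load(open('P0.pkl','rb'))
for n,p in P.items():
    m=woodmask(p)
    hs=cv2.cvtColor(p['color'],cv2.COLOR_RGB2HSV)
    for yaw in(-.3,-.32,-.34):
      best=None
      for th in(5,7,9):
        f=lambda x:np.abs(hullmask(p,restpts([x[0],x[1],yaw],th))-m).sum()
        b=minimize(f,[571,-273],method='Nelder-Mead',options=dict(initial_simplex=[[571,-273],[576,-273],[571,-268]],xatol=.01,fatol=.1))
        print(n,yaw,th,np.round(b.x,1),round(b.fun,1))
    # overlay
    a=p['color'][:,:,::-1].copy();S=8;q=proj(p,[[571,-274,82]])[0].astype(int);o=q-25
    c=cv2.resize(a[o[1]:o[1]+50,o[0]:o[0]+50],None,fx=S,fy=S,interpolation=2)
    X=np.array([[-51.5,-15,0],[48.5,-15,0],[48.5,15,0],[-51.5,15,0]])@restbox([0,0,-.32]).T+[571,-274,82]
    d=(proj(p,X)-o)*S+S/2
    cv2.polylines(c,[d.astype(np.int32)],True,(0,255,255),1)
    cv2.imwrite(f'pics/o_{n}.png',c)
a=cv2.hconcat([cv2.imread('pics/o_scene.png'),cv2.imread('pics/o_top.png')]);cv2.imwrite('pics/o1.png',a)
```

```text
scene -0.3 5 [ 572.7 -271.3] 50.2
scene -0.3 7 [ 571.7 -272.8] 72.6
scene -0.3 9 [ 572.3 -275. ] 102.5
scene -0.32 5 [ 572.7 -271.3] 47.6
scene -0.32 7 [ 571.9 -272.9] 69.8
scene -0.32 9 [ 572.8 -274.7] 95.3
scene -0.34 5 [ 572.  -271.9] 47.0
scene -0.34 7 [ 572.4 -273.6] 63.5
scene -0.34 9 [ 572.1 -275.1] 89.5
top -0.3 5 [ 567.3 -272.8] 42.6
top -0.3 7 [ 568.7 -273.2] 55.6
top -0.3 9 [ 569.9 -274.3] 66.7
top -0.32 5 [ 567.  -273.5] 40.0
top -0.32 7 [ 568.7 -274.3] 50.7
top -0.32 9 [ 569.9 -273.7] 66.1
top -0.34 5 [ 567.7 -273.3] 39.5
top -0.34 7 [ 568.3 -273.9] 51.5
top -0.34 9 [ 569.6 -274.1] 66.6
```

View pics/o1.png

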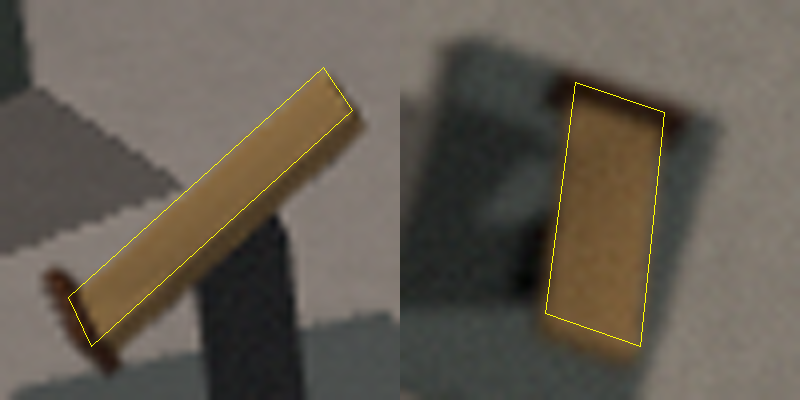

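>>> {"fn": "apply_moves", "kwargs": {"rows": "0 0 30 0 0 0 55; 0 -20 60 0 0 -0.15 55; 0 -50 90 0 0 -0.3 55; 0 -80 110 0 0 -0.45 55; 0 -110 120 0 0 -0.6 55"}}

```text
t: 16.62
eef_pos: [572.0, -136.9, 153.3]
tcp_rot: [[-0.007, 1.0, 0.0], [1.0, 0.007, -0.001], [-0.001, 0.0, -1.0]]
contact_force: [0.2, 0.6, -1.4]
grip_width: 59.6
```

>>> {"fn": "apply_moves", "kwargs": {"rows": "0 -30 0 0 0 -0.12 55; 0 -50 0 0 0 -0.24 55; 0 -70 0 0 0 -0.33 55; 0 -80 0 0 0 -0.33 55"}}

```text
t: 17.12
eef_pos: [571.7, -217.8, 153.1]
tcp_rot: [[0.317, 0.948, -0.0], [0.948, -0.317, -0.001], [-0.001, -0.0, -1.0]]
contact_force: [-0.2, 0.7, -1.2]
grip_width: 59.5
```

Run:
```python
from look import *
s=arm.get_state();print(s['eef_pos'],s['q']);print(s['tcp_rot'])
look('h5.png',[570,-230,150],70)
```

```text
[ 571.72506372 -217.83932404  153.05415129] [-5.46052035e-01  5.71608617e-01  1.51787005e+00 -9.09474837e-04
  1.05212536e+00 -1.79333556e+00]
[[ 3.17471426e-01  9.48267746e-01 -4.19760681e-04]
 [ 9.48267528e-01 -3.17471649e-01 -6.69181941e-04]
 [-7.67825767e-04 -1.85599279e-04 -9.99999688e-01]]
```

View pics/h5.png

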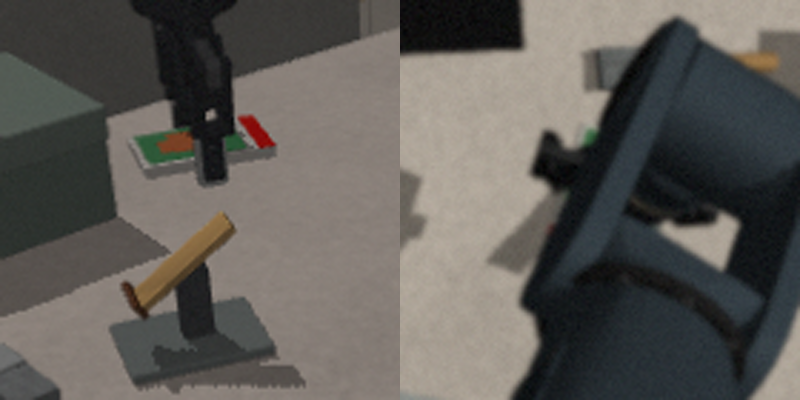

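>>> {"fn": "apply_moves", "kwargs": {"rows": "0 0 0 0.05 0.15 0 55; 0 0 0 0.1 0.3 0 55; 0 -10 0 0.15 0.45 0 55; 0 -20 0 0.194 0.579 0 55; 0 -20 0 0.194 0.579 0 55"}}

```text
t: 17.85
eef_pos: [572.2, -237.3, 149.1]
tcp_rot: [[0.316, 0.776, -0.546], [0.949, -0.258, 0.183], [0.001, -0.576, -0.817]]
contact_force: [-0.4, 0.5, -1.9]
grip_width: 59.6
```

Run:
```python
from look import *
s=arm.get_state();print(s['eef_pos'],s['q']);print(s['tcp_rot'])
look('h6.png',[570,-230,150],70)
p=cap('scene')
for r in vision.trace(p,'mount')[:3]:
    Q=pts(p,r['pixels']);print(r['confidence'],r['uv'],r['pixels'].sum(),np.median(Q,0))
    if np.median(Q,0)[1]<-150: pickle.dump((p,r['pixels'],s),open('tilt.pkl','wb'))
```

```text
[ 572.23158867 -237.31869425  149.11016196] [-0.5152863   0.89653769  0.98580577 -0.11528355  1.86266871 -1.76384862]
[[ 0.31587842  0.77569459 -0.54636867]
 [ 0.94879908 -0.25760114  0.18281674]
 [ 0.00106476 -0.57614195 -0.81734896]]
0.78 [477.6, 309.1] 1342 [410.98565728 262.88923406   9.16771604]
0.67 [238.3, 160.4] 501 [ 593.15152431 -235.24520925  202.50560743]
```

View pics/h6.png

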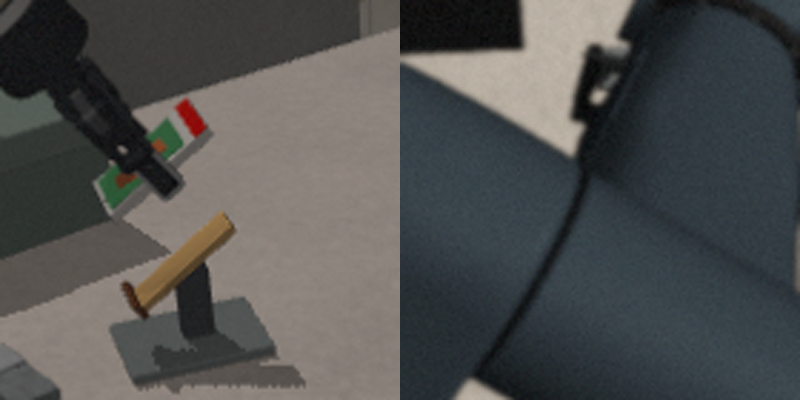

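```bash
cat > tf.py <<'E'
from fit import *
from scipy.optimize import minimize
def mpts(c,M):
    Q=np.array([[a,b,z] for a in(-48,48) for b in(-30,30) for z in(0,9)]);return Q@M.T+c
def analyse(p,m,s):
    e=s['eef_pos'];R=s['tcp_rot'];M=np.c_[R[:,1],R[:,0],-R[:,2]]
    dark=cv2.dilate(((p['color'].max(2)<60)).astype(np.uint8),np.ones((3,3)))>0
    f=lambda x:np.abs(hullmask(p,mpts(e+R@np.array(x),M))-m)[~dark].sum()
    print('tool',f([0,0,-41.8]),'world',f(R.T@np.array([0,0,37.])+[0,0,-4.8]))
    # depth: face points in tool frame
    K=pts(p,cv2.erode((m&~dark).astype(np.uint8),np.ones((3,3)))>0);L=(K-e)@R
    print('face pts tool frame median',np.median(L,0),np.percentile(L,[3,97],axis=0).round().tolist())
    # plane normal
    u,sv,vt=np.linalg.svd(L-L.mean(0));print('normal in tool',vt[2],sv/np.sqrt(len(L)))
    z=np.median(L[:,2])
    for zz in(-41.8,-38,-46):
        g=lambda x:f([x[0],x[1],zz])
        b=minimize(g,[0,0],method='Nelder-Mead',options=dict(initial_simplex=[[0,0],[5,0],[0,5]],xatol=.02,fatol=.1));print(zz,b.x,b.fun)
E
python3 - <<'E'
from tf import *
p,m,s=pickle.load(open('tilt.pkl','rb'));analyse(p,m,s)
E
```

```text
tool 135.44313725490196 world 533.0588235294117
face pts tool frame median [ 13.5142389  -21.74786415 -54.60521648] [[-17.0, -46.0, -56.0], [31.0, 39.0, -51.0]]
normal in tool [-0.03841372  0.00725233  0.9992356 ] [30.69324152 15.20126265  1.34900349]
-41.8 [-9.7265625  -0.25390625] 42.51764705882353
-38 [-18.87664795  -0.2947998 ] 41.76470588235294
-46 [-2.42878437 -0.81482887] 43.63921568627451
```

>>> {"fn": "apply_moves", "kwargs": {"rows": "-2 -12 0 0 0 0 55; -5 -25 -10 0 0 0 55; -7 -37 -30 0 0 0 55; -7 -37 -52 0 0 0 55; -7 -37 -69 0 0 0 55"}}

```text
t: 18.68
eef_pos: [563.6, -273.2, 82.5]
tcp_rot: [[0.317, 0.776, -0.545], [0.949, -0.258, 0.183], [0.001, -0.575, -0.818]]
contact_force: [0.3, -0.3, -1.0]
grip_width: 59.2
```

```bash
cat > chk.py <<'E'
from look import *
from rest import restbox
from tf import *
import sys
C=np.array([569.5,-275.5,82]);B=restbox([0,0,-.32])
def chk(fn):
    s=arm.get_state();e=s['eef_pos'];R=s['tcp_rot'];print(e,s['contact_force'],s['grip_width'])
    for d in(41.8,45):print('mount in rest frame (mm) if',d,np.round((e-R[:,2]*d-C)@B,1))
    M=B.T@np.c_[R[:,1],R[:,0],-R[:,2]];print('rotvec err rest',cv2.Rodrigues(M)[0].ravel().round(3))
    look(fn,[575,-270,90],50)
    p=cap('scene')
    for r in vision.trace(p,'mount')[:3]:
        Q=np.median(pts(p,r['pixels']),0)
        if Q[1]<-150: analyse(p,r['pixels'],s)
E
python3 -c "
from chk import *
chk('h7.png')"
```

```text
[ 563.55768961 -273.21383281   82.47369295] [ 0.32722238 -0.34982272 -0.98964325] 59.22126924216392
mount in rest frame (mm) if 41.8 [-5.4  0.2 38.5]
mount in rest frame (mm) if 45 [-5.4  0.2 41.7]
rotvec err rest [ 0.002  0.001 -0.001]
tool 33.21176470588235 world 435.50588235294117
face pts tool frame median [ 13.15294614 -19.72337257 -51.05169741] [[-21.0, -44.0, -53.0], [31.0, 43.0, -47.0]]
normal in tool [-3.85698051e-02  8.39256135e-04  9.99255556e-01] [31.25607208 16.61143805  1.47753919]
-41.8 [-1.10396385  0.60930252] 25.913725490196075
-38 [-8.64898682  1.26159668] 25.10588235294118
-46 [ 7.04345703 -0.37475586] 30.592156862745096
```

View pics/h7.png

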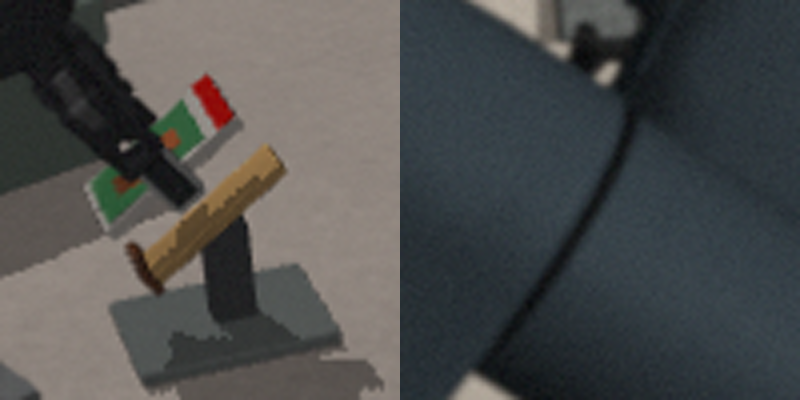

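>>> {"fn": "apply_moves", "kwargs": {"rows": "-5 2 -9 0 0 0 55; -10 3 -17 0 0 0 55; -13 4 -23 0 0 0 55; -15 5 -26 0 0 0 55; -15 5 -26 0 0 0 55"}}

```text
t: 19.5
eef_pos: [549.2, -268.0, 58.4]
tcp_rot: [[0.316, 0.777, -0.545], [0.949, -0.258, 0.181], [0.0, -0.574, -0.819]]
contact_force: [0.5, 0.6, -1.2]
grip_width: 59.4
```

```bash
python3 -c "
from chk import *
chk('h8.png')"
```

```text
[ 549.19744238 -268.04287412   58.37366177] [ 0.54762324  0.57059834 -1.20402157] 59.43951682804911
mount in rest frame (mm) if 41.8 [-4.1  0.7 10. ]
mount in rest frame (mm) if 45 [-4.1  0.6 13.2]
rotvec err rest [ 0.001  0.    -0.001]
tool 77.87843137254902 world 458.6941176470588
face pts tool frame median [ 12.26417917 -18.9562585  -52.46390431] [[-21.0, -44.0, -55.0], [31.0, 44.0, -48.0]]
normal in tool [ 0.03637286 -0.00918462 -0.99929608] [31.32729252 16.4611264   1.62266933]
-41.8 [-4.56344604  1.73744202] 28.48235294117647
-38 [-11.62971497   2.79006958] 28.23137254901961
-46 [3.14804077 0.88043213] 29.91764705882353
```

View pics/h8.png

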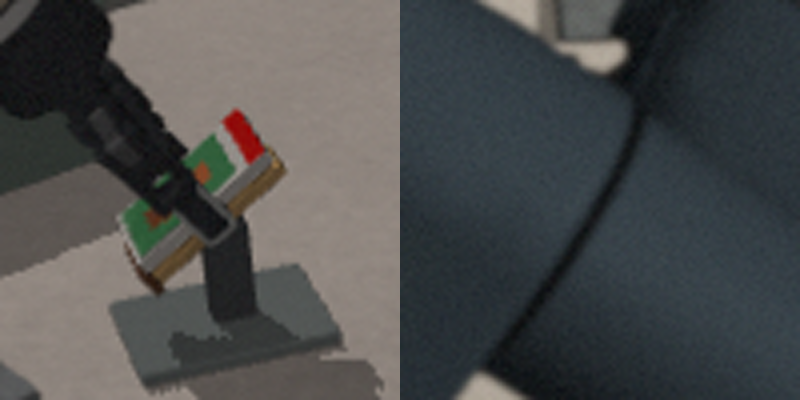

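>>> {"fn": "apply_moves", "kwargs": {"rows": "-1 0.5 -2 0 0 0 55; -2 1 -3.5 0 0 0 55; -3 1 -5 0 0 0 55; -4 1.3 -6 0 0 0 55; -4 1.3 -6 0 0 0 55"}}

```text
t: 20.32
eef_pos: [545.6, -267.0, 52.7]
tcp_rot: [[0.315, 0.778, -0.544], [0.949, -0.258, 0.181], [0.0, -0.573, -0.819]]
contact_force: [-0.0, 0.5, -0.7]
grip_width: 59.5
```

```bash
python3 -c "
from chk import *
chk('h9.png')"
```

```text
[ 545.60924696 -266.9667229    52.65492074] [-0.00811042  0.50388158 -0.72217927] 59.4578091352414
mount in rest frame (mm) if 41.8 [-4.   0.6  3.2]
mount in rest frame (mm) if 45 [-4.   0.6  6.4]
rotvec err rest [ 0.001 -0.001 -0.001]
tool 55.054901960784306 world 428.00392156862745
face pts tool frame median [ 12.29903366 -19.75180118 -52.12713288] [[-19.0, -44.0, -54.0], [31.0, 44.0, -48.0]]
normal in tool [ 0.04185263 -0.00623077 -0.99910437] [31.70761947 16.1103714   1.51855789]
-41.8 [-3.45901489  1.32659912] 28.529411764705884
-38 [-9.70672607  2.04650879] 29.094117647058823
-46 [4.79728937 0.3568697 ] 29.768627450980397
tool 1009.313725490196 world 1029.0156862745098
face pts tool frame median [-8.91230017 61.60668087  9.33187954] [[-36.0, 1.0, -11.0], [32.0, 91.0, 52.0]]
normal in tool [0.00500631 0.57548998 0.81779351] [41.95526866 19.56357576  1.15275232]
-41.8 [-276.25     50.9375] 526.0
-38 [-330.14960408   37.85604507] 526.1882352941177
-46 [-276.25     50.9375] 526.0
```

View pics/h9.png

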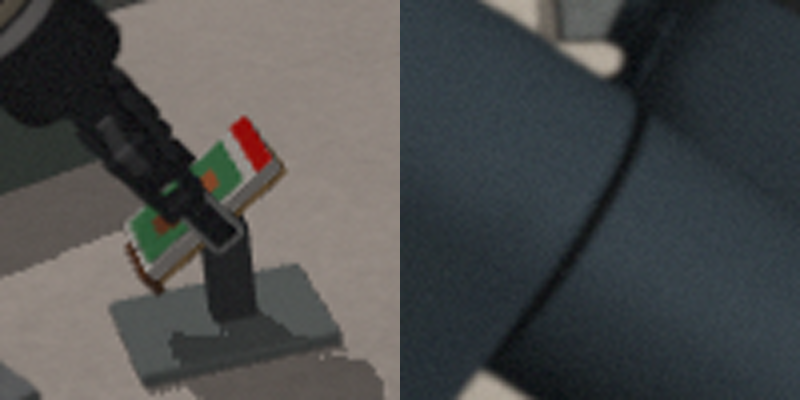

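>>> {"fn": "apply_moves", "kwargs": {"rows": "-0.5 0.2 -0.8 0 0 0 55; -1.1 0.4 -1.6 0 0 0 55; -1.1 0.4 -1.6 0 0 0 55"}}

```text
t: 20.9
eef_pos: [544.6, -266.6, 51.1]
tcp_rot: [[0.315, 0.778, -0.544], [0.949, -0.258, 0.181], [0.0, -0.573, -0.82]]
contact_force: [0.2, 1.1, -0.9]
grip_width: 59.5
```

>>> {"fn": "apply_moves", "kwargs": {"rows": "-0.5 0.2 -0.8 0 0 0 55; -0.5 0.2 -0.8 0 0 0 55; -0.5 0.2 -0.8 0 0 0 55"}}

```text
t: 21.28
eef_pos: [544.1, -266.4, 50.3]
tcp_rot: [[0.315, 0.778, -0.544], [0.949, -0.258, 0.181], [0.0, -0.573, -0.82]]
contact_force: [0.5, 0.5, -1.0]
grip_width: 59.4
```

>>> {"fn": "apply_moves", "kwargs": {"rows": "-0.5 0.2 -0.8 0 0 0 55; -0.5 0.2 -0.8 0 0 0 55; -0.5 0.2 -0.8 0 0 0 55"}}

```text
t: 21.65
eef_pos: [543.6, -266.3, 49.5]
tcp_rot: [[0.315, 0.778, -0.544], [0.949, -0.258, 0.181], [0.0, -0.573, -0.82]]
contact_force: [0.5, -0.3, -1.4]
grip_width: 59.4
```

>>> {"fn": "apply_moves", "kwargs": {"rows": "-0.5 0.2 -0.8 0 0 0 55; -0.5 0.2 -0.8 0 0 0 55; -0.5 0.2 -0.8 0 0 0 55"}}

```text
t: 22.02
eef_pos: [543.1, -266.0, 48.7]
tcp_rot: [[0.315, 0.778, -0.544], [0.949, -0.258, 0.181], [0.0, -0.573, -0.82]]
contact_force: [-0.1, 0.5, -0.9]
grip_width: 59.8
```

>>> {"fn": "apply_moves", "kwargs": {"rows": "-0.5 0.2 -0.8 0 0 0 55; -0.5 0.2 -0.8 0 0 0 55; -0.5 0.2 -0.8 0 0 0 55"}}

```text
t: 22.4
eef_pos: [542.7, -265.8, 47.9]
tcp_rot: [[0.315, 0.778, -0.544], [0.949, -0.258, 0.181], [0.0, -0.573, -0.82]]
contact_force: [0.5, 0.4, -0.7]
grip_width: 59.3
```

```bash
python3 -c "
from chk import *
chk('i1.png')
p=cap('scene');a=p['color'][:,:,::-1];q=proj(p,[[575,-270,85]])[0].astype(int)
cv2.imwrite('pics/i1.png',cv2.resize(a[q[1]-32:q[1]+32,q[0]-32:q[0]+32],(640,640),interpolation=cv2.INTER_CUBIC)[:600])"
```

```text
[ 542.6708037  -265.84153459   47.9244603 ] [ 0.5151509   0.3773422  -0.68813769] 59.26930952334289
mount in rest frame (mm) if 41.8 [-3.8  0.7 -2.5]
mount in rest frame (mm) if 45 [-3.8  0.7  0.7]
rotvec err rest [ 0.001 -0.001 -0.001]
tool 41.141176470588235 world 405.62745098039215
face pts tool frame median [ 11.91905506 -21.76859673 -51.95233501] [[-20.0, -45.0, -54.0], [31.0, 42.0, -48.0]]
normal in tool [-0.03098877  0.00503481  0.99950705] [30.50251977 16.11256219  1.52332959]
-41.8 [-2.2265625   0.60546875] 28.972549019607847
-38 [-9.10850525  1.48609161] 28.4078431372549
-46 [ 5.18798828 -0.75683594] 31.4078431372549
```

View pics/i1.png

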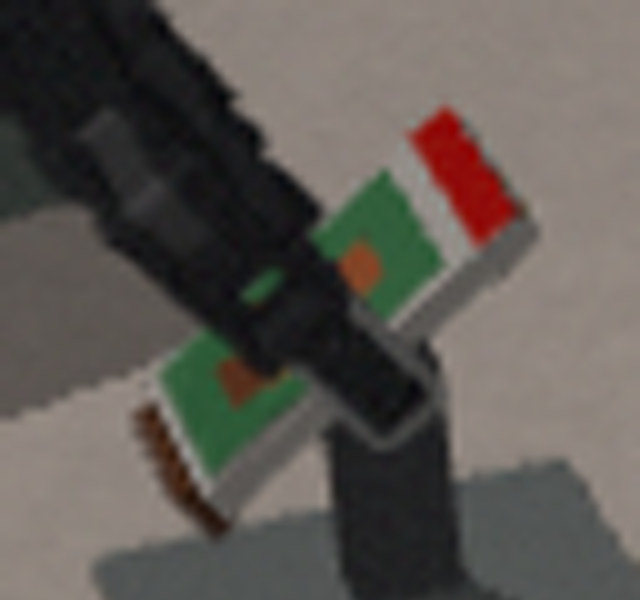

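>>> {"fn": "apply_moves", "kwargs": {"rows": "-0.5 0.2 -0.8 0 0 0 55; -0.5 0.2 -0.8 0 0 0 55; -0.5 0.2 -0.8 0 0 0 55"}}

```text
t: 23.02
eef_pos: [542.6, -265.8, 47.7]
tcp_rot: [[0.315, 0.778, -0.543], [0.949, -0.259, 0.18], [-0.0, -0.572, -0.82]]
contact_force: [2.1, -0.5, 2.9]
grip_width: 59.8
```

>>> {"fn": "apply_moves", "kwargs": {"rows": "-0.5 0.2 -0.8 0 0 0 55; -0.5 0.2 -0.8 0 0 0 55; -0.5 0.2 -0.8 0 0 0 55"}}

```text
t: 23.4
eef_pos: [542.7, -265.9, 47.7]
tcp_rot: [[0.315, 0.779, -0.542], [0.949, -0.259, 0.18], [-0.0, -0.571, -0.821]]
contact_force: [3.2, 0.0, 4.6]
grip_width: 59.6
```

>>> {"fn": "apply_moves", "kwargs": {"rows": "0.8 -0.3 -0.4 0 0 0 55; 1.2 -0.4 -0.7 0 0 0 55; 1.2 -0.4 -0.7 0 0 0 55"}}

```text
t: 23.78
eef_pos: [543.4, -266.1, 47.2]
tcp_rot: [[0.315, 0.778, -0.543], [0.949, -0.259, 0.18], [-0.0, -0.572, -0.82]]
contact_force: [0.4, 0.0, 4.7]
grip_width: 59.7
```

>>> {"fn": "apply_moves", "kwargs": {"rows": "0.8 -0.3 -0.4 0 0 0 55; 1.2 -0.4 -0.7 0 0 0 55; 1.2 -0.4 -0.7 0 0 0 55"}}

```text
t: 24.15
eef_pos: [543.6, -266.2, 47.0]
tcp_rot: [[0.315, 0.777, -0.545], [0.949, -0.258, 0.181], [-0.0, -0.575, -0.818]]
contact_force: [-1.1, 0.4, 6.6]
grip_width: 59.2
```

```bash
python3 -c "
from chk import *
chk('i2.png')
p=cap('scene');a=p['color'][:,:,::-1];q=proj(p,[[575,-270,85]])[0].astype(int)
cv2.imwrite('pics/i2.png',cv2.resize(a[q[1]-32:q[1]+32,q[0]-32:q[0]+32],(640,640),interpolation=cv2.INTER_CUBIC)[:600])"
```

```text
[ 543.56214699 -266.17412129   46.98526235] [-1.11898348  0.38472784  6.5913297 ] 59.22963617692931
mount in rest frame (mm) if 41.8 [-2.4  0.7 -2.7]
mount in rest frame (mm) if 45 [-2.4  0.7  0.5]
rotvec err rest [ 0.     0.001 -0.001]
tool 56.01176470588236 world 415.7607843137255
face pts tool frame median [ 11.60763843 -20.04365487 -52.08373839] [[-19.0, -44.0, -54.0], [31.0, 44.0, -48.0]]
normal in tool [-0.02257866 -0.00112074  0.99974444] [31.92571233 15.91382699  1.33317953]
-41.8 [-2.60168076  1.64691925] 34.78431372549019
-38 [-9.94934082  2.15179443] 35.07843137254902
-46 [5.66696167 0.44952393] 37.32941176470588
```

View pics/i2.png

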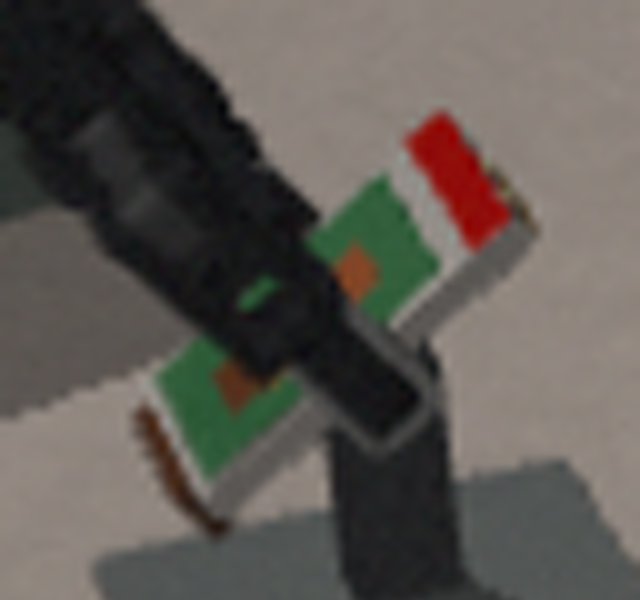

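>>> {"fn": "apply_moves", "kwargs": {"rows": "0.3 -0.1 0.4 0 0 0 55; 1 -0.4 -0.1 0 0 0 55; 1.5 -0.5 -0.5 0 0 0 55; 1.5 -0.5 -0.5 0 0 0 55"}}

```text
t: 24.9
eef_pos: [543.4, -266.1, 47.1]
tcp_rot: [[0.316, 0.774, -0.549], [0.949, -0.257, 0.182], [-0.0, -0.579, -0.816]]
contact_force: [-3.9, 1.8, 6.1]
grip_width: 59.2
```

>>> {"fn": "apply_moves", "kwargs": {"rows": "0 0 0 0 0 0 55; 0 0 0 0 0 0 60; 0 0 0 0 0 0 64; 0 0 0 0 0 0 70; 0 0 0 0 0 0 76"}}

```text
t: 25.52
eef_pos: [543.5, -266.2, 46.8]
tcp_rot: [[0.316, 0.774, -0.549], [0.949, -0.257, 0.182], [-0.0, -0.578, -0.816]]
contact_force: [0.0, -0.8, -0.4]
grip_width: 75.9
```

```bash
python3 -c "
from chk import *
p=cap('scene');a=p['color'][:,:,::-1];q=proj(p,[[575,-270,85]])[0].astype(int)
cv2.imwrite('pics/i3.png',cv2.resize(a[q[1]-32:q[1]+32,q[0]-32:q[0]+32],(640,640),interpolation=cv2.INTER_CUBIC)[:600])"
```

```text
(no output)
```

View pics/i3.png

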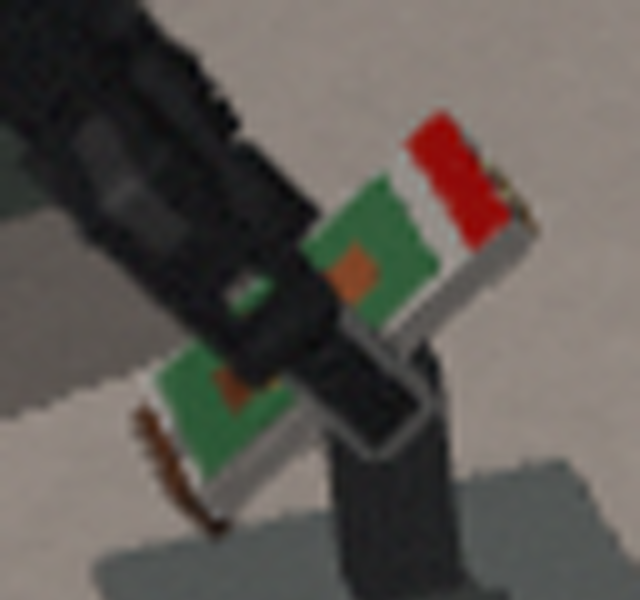

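Released, and the mount has not moved. I'll open fully and back off along the slope's normal.

>>> {"fn": "apply_moves", "kwargs": {"rows": "0 0 0 0 0 0 85; 2 -1 3 0 0 0 85; 7 -2 10 0 0 0 85; 16 -5 24 0 0 0 85; 30 -10 45 0 0 0 85"}}

```text
t: 26.2
eef_pos: [573.6, -276.0, 92.3]
tcp_rot: [[0.316, 0.773, -0.55], [0.949, -0.257, 0.183], [0.0, -0.579, -0.815]]
contact_force: [0.2, 0.5, 1.3]
grip_width: 85.1
```

>>> {"fn": "apply_moves", "kwargs": {"rows": "20 -7 30 0 0 0 85; 40 -14 60 0 0 0 85; 50 -14 80 0 0 0 85; 40 30 90 0 -0.1 0 85; 20 80 90 0 -0.25 0 85"}}

```text
t: 26.82
eef_pos: [596.0, -196.1, 181.9]
tcp_rot: [[0.306, 0.895, -0.324], [0.949, -0.258, 0.182], [0.079, -0.363, -0.929]]
contact_force: [0.7, -0.6, 0.1]
grip_width: 84.9
```

>>> {"fn": "apply_moves", "kwargs": {"rows": "-10 50 0 0 -0.1 0 85; -20 100 0 0 -0.2 0 85; -30 150 0 0 -0.25 0 85; -40 200 0 0 -0.25 0 85; -40 200 0 0 -0.25 0 85"}}

```text
t: 27.45
eef_pos: [554.6, 7.3, 183.0]
tcp_rot: [[0.272, 0.959, -0.085], [0.95, -0.254, 0.182], [0.153, -0.13, -0.98]]
contact_force: [0.2, -0.5, -0.4]
grip_width: 84.9
```

Run:
```python
from chk import *
s=arm.get_state();print(s['eef_pos'])
look('j1.png',[570,-272,80],35)
for n in('scene','top'):
    p=cap(n)
    cv2.imwrite(f'pics/fin_{n}.png',p['color'][:,:,::-1])
    for r in vision.trace(p,'mount')[:3]:
        m=r['pixels'];Q=pts(p,cv2.erode(m.astype(np.uint8),np.ones((3,3)))>0);c=np.median(Q,0)
        if c[1]>-150: continue
        L=(Q-C)@B;print(n,'face in rest frame',np.median(L,0).round(1));u,sv,vt=np.linalg.svd(L-L.mean(0));print('normal',vt[2].round(3))
        f=lambda x:np.abs(hullmask(p,mpts(C+B@np.array([x[0],x[1],0]),B@cv2.Rodrigues(np.array([0,0,x[2]]))[0]))-m).sum()
        b=minimize(f,[0,0,0],method='Nelder-Mead',options=dict(initial_simplex=[[0,0,0],[4,0,0],[0,4,0],[0,0,.1]],xatol=.01,fatol=.1));print(n,'mount rest x,y,yaw',b.x,b.fun)
    for r in vision.trace(p,'weight')[:1]:
        w=r['pixels']
        f=lambda x:np.abs(np.maximum.reduce([hullmask(p,np.r_[rim(x[0],x[1],22,6),rim(x[0],x[1],22,30)]),hullmask(p,np.r_[rim(x[0],x[1],12,45),rim(x[0],x[1],12,68)])])-w).sum()
        b=minimize(f,[560,287],method='Nelder-Mead',options=dict(initial_simplex=[[560,287],[566,287],[560,293]],xatol=.02,fatol=.1));print(n,'weight',r['uv'],b.x,b.fun)
    for l in('tape','spatula','jar','phone','brush','spool'):
        for r in vision.trace(p,l)[:1]: print(l,np.round(r['uv']),end=' ')
    print()
```

```text
[554.5905684    7.3497232  183.04658705]
scene face in rest frame [-2.5  9.6  7.7]
normal [-0.004  0.036  0.999]
scene mount rest x,y,yaw [-1.88102198  2.28922664  0.01302851] 30.07843137254902
scene weight [437.6, 346.7] [557.34384695 285.38634568] 76.78823529411765
tape [431. 274.] spatula [353. 231.] jar [296. 369.] spool [401. 428.] 
top face in rest frame [-12.8   4.2   6.8]
normal [ 0.008 -0.002 -1.   ]
top mount rest x,y,yaw [-7.32446702  3.02659894 -0.01323106] 48.219607843137254
top weight [215.2, 247.3] [557.59172821 291.24168396] 20.07450980392157
tape [452. 191.] spatula [392. 326.] jar [434. 263.] phone [382. 170.] brush [452. 191.] spool [196. 190.]
```

View pics/j1.png

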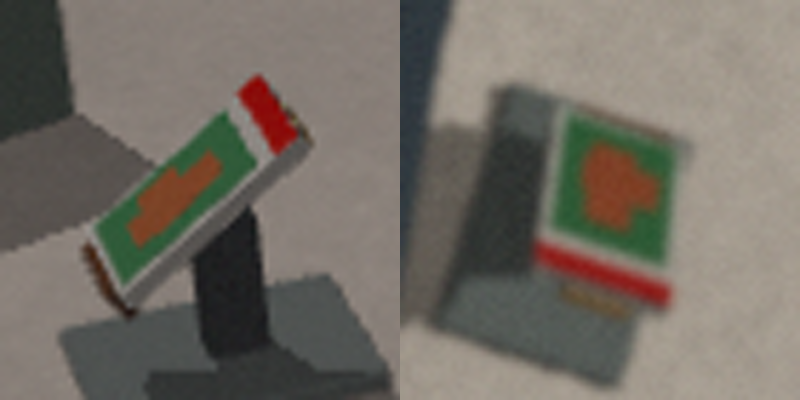

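View pics/fin_scene.png

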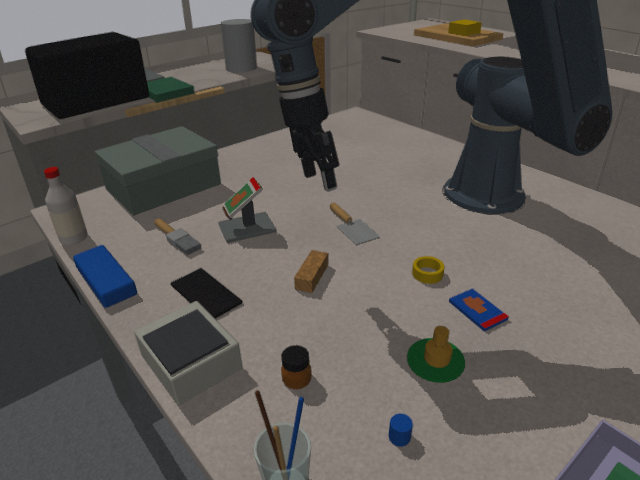

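Run:
```python
from chk import *
ims=[]
for n,(dx,dy) in dict(scene=(1,-1.9),top=(-1,1.9)).items():
    p=cap(n);a=p['color'][:,:,::-1]
    S=10;q=proj(p,[C])[0].astype(int);o=q-20
    Cb=C+[dx,dy,0]
    c=cv2.resize(a[o[1]:o[1]+40,o[0]:o[0]+40],None,fx=S,fy=S,interpolation=2)
    for x,col in((0,(0,255,255)),(-5,(255,0,255))):
        X=np.array([[-48+x,-30,9],[48+x,-30,9],[48+x,30,9],[-48+x,30,9]])@B.T+Cb
        cv2.polylines(c,[((proj(p,X)-o)*S+S/2).astype(np.int32)],True,col,1)
    X=np.array([[48.5,-22,0],[48.5,22,0],[48.5,22,8],[48.5,-22,8]])@B.T+Cb
    cv2.polylines(c,[((proj(p,X)-o)*S+S/2).astype(np.int32)],True,(255,255,0),1)
    ims.append(c)
    P0=pickle.load(open('P0.pkl','rb'))[n]['color'][:,:,::-1]
    c=cv2.resize(P0[o[1]:o[1]+40,o[0]:o[0]+40],None,fx=S,fy=S,interpolation=2)
    cv2.polylines(c,[((proj(p,X)-o)*S+S/2).astype(np.int32)],True,(255,255,0),1)
    X=np.array([[-51.5,-15,0],[48.5,-15,0],[48.5,15,0],[-51.5,15,0]])@B.T+Cb
    cv2.polylines(c,[((proj(p,X)-o)*S+S/2).astype(np.int32)],True,(0,255,255),1)
    ims.append(c)
cv2.imwrite('pics/k1.png',cv2.resize(cv2.vconcat([cv2.hconcat(ims[:2]),cv2.hconcat(ims[2:])]),(600,600)))
```

```text
(no output)
```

View pics/k1.png

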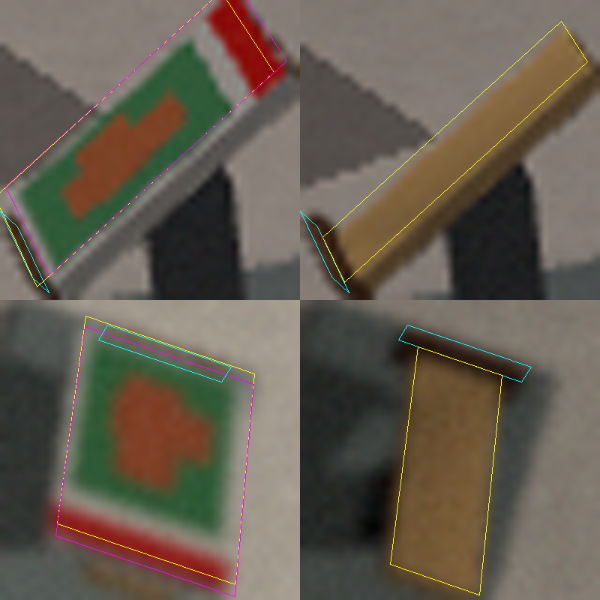

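```bash
python3 -c "
from h import *
P=pickle.load(open('P0.pkl','rb'))
p=cap('scene');d=np.abs(p['color'].astype(int)-P['scene']['color']).max(2)
for n,uv in dict(tape=(429,266),spatula=(354,233),jar=(296,369),phone=(208,292),brush=(183,240),spool=(403,429)).items():
    u,v=uv;print(n,(d[v-12:v+12,u-12:u+12]>40).mean())
print(arm.sign_off(), arm.get_state()['t'])"
```

```text
tape 0.0
spatula 0.0
jar 0.0
phone 0.0
brush 0.0
spool 0.0
the job is handed in; nothing more can be done
the job is handed in; nothing more can be done
```

The weight is standing on the coaster and the mount is lying on the sloped stand, red end uppermost. I handed the job in at about 28 s on the robot clock. No verdict is reported, so everything below is my own checking.

**What I did**
- I lifted the weight by its knob, lowered it onto the coaster until it touched, and let go.
- I gripped the mount across its long sides at 25 N, turned and tilted it 35°, and lowered it square to the slope until contact. I then slid it downhill until the lip stopped it, released it and backed clear. The tool read at most about 8 N during the setting-down.

**Last checks**
- **Weight:** upright, with its centre within about 4 mm of the coaster's centre (limit 27 mm).
- **Mount:** face up, straight within about 0.015 rad, and about 2–3 mm off centre across the slope (limit 9 mm).
- **Bystanders:** no change in the scene picture around any of the six.
- **Gripper:** clear of everything.

**What disagreed**
- **TCP reading:** the reported TCP was about 37 mm further along the fingers than the stated tool geometry. My first close on the knob therefore shut above it, touching nothing. I measured the offset in the pictures and worked with it from then on.
- **Camera offset:** the two cameras differed by about 2 mm in x and 4 mm in y, so I used the average.
- **Mount along the slope:** against my estimated rest position the fits read −1.9 mm (scene) and −7.3 mm (top), and the second is outside the −5 mm limit. Overlays suggest my rest estimate was about 3 mm too far downhill, which puts the mount within about 2 mm of its place. The firm stop against the lip agrees.
- **Flatness:** one depth fit gave 0.036 rad and the other 0.008 rad (limit 0.07).
- **Networks:** several last detections in the top picture were plainly wrong. For example, it reported the tape at the brush's position, so I relied on the scene picture for the bystanders.

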